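# Change the chamber slides in a light-exposure stage

## Task

Change over the slides in the exposure stage on the lab bench: flip its cam lever open, lift the spent slides out into the steel tray, and seat every fresh slide flat in a pocket of its own. Flip the lever back over its high point until it snaps shut, and only then, with all of them clamped, slide the shutter from its dark end stop to its next stop, the middle one. Leave the other things on the bench where they are.

Things in the scene. Friction and masses are not known exactly. Their poses are not given: they have to be found in the camera images.
- stage: Exposure stage, fixed to the bench: a white base 140 x 235 mm with a dark top, 60 mm high, carrying three slide pockets side by side; behind it (+x) a dark neck 120 mm wide, 55 mm high, and a white lamp house 130 x 170 mm, up to 63 mm high, that reaches to x = +235 mm. Origin on the bench below the middle pocket, x towards the lamp house, y to the left, z up.
- pocket1 (a point): Centre of a slide seated against the rear wall of this pocket, the right-hand (-y) one of three, 52 mm apart along y; axes as those of the stage. Floor 9 mm below this point, 29 mm wide (y), 6 mm deep; the upper 3 mm of the ribs and the rear wall are 45 degree lead-ins. With the lever open a slide has 5.7 mm of play to -x, 0.5 mm to +x.
- pocket2 (a point): Centre of a slide seated against the rear wall of this pocket, the middle one of three, 52 mm apart along y; axes as those of the stage. Floor 9 mm below this point, 29 mm wide (y), 6 mm deep; the upper 3 mm of the ribs and the rear wall are 45 degree lead-ins. Put a slide down about 2 mm to -x: the closing bar pushes it back to the rear wall.
- pocket3 (a point): Centre of a slide seated against the rear wall of this pocket, the left-hand (+y) one of three, 52 mm apart along y; axes as those of the stage. Floor 9 mm below this point, 29 mm wide (y), 6 mm deep; the upper 3 mm of the ribs and the rear wall are 45 degree lead-ins. The rear wall stands 38.5 mm to +x of the point.
- clamp_bar (a joint): Steel clamp bar across the front of the three pockets, moved by the lever: 0 = closed, its lip overhanging the front 2 mm of the slides' base plates; -0.008 m = drawn back to -x with the lever open, its lip then 43.7 mm to -x of the pocket points. The bar stands 9 mm above the pocket floor.
- lever (a joint): Angle of the cam lever: 0 = closed, folded back towards the pockets' rear, 0.21 rad above level; 2.2 = open, leaning to the stage's -x, about 0.73 rad above level. It swings in the stage's x-z plane. High point at about 0.55: below it the spring snaps the lever to 0, above it the spring pushes it open. It takes at the tip about 5 N to open, 6 N to close. It starts closed.
- lever_tip (a point): Centre of the black barrel grip at the lever's end, 22 mm in diameter, 28 mm long along the stage's y (axis of the barrel). Grip it by its two ends or push it; with the lever closed it is about 39 mm above the stage's top, and the barrel spins freely on its pin, so it can stay pinched as the lever swings.
- lever_pivot (a point): Axis of the cam lever, at the front right of the stage, 22 mm above its top; the axis is along the stage's y. The tip travels on an arc of 80 mm radius about it.
- shutter (a joint): Position of the shutter slide along the stage's y (m): click stops at 0 (dark, the right-hand end, where it starts), 0.03 (middle) and 0.06 (clear). About 4 N moves it out of a stop; it springs into a stop from within 10 mm.
- shutter_tab (a point): Centre of the upright black tab of the shutter, 18 (x) x 14 (y) x 32 mm tall, that stands above the neck; its foot is 5 mm above the neck's top.
- fresh1_c (a point): Centre (half-way up) of a fresh chamber slide, or None if that one is absent: there are two or three, lying flat on the bench away from the stage. Base plate 76 (x) x 26 (y) x 5 mm; on it an eight-well chamber block 60 x 22 mm, so that the whole is 18 mm tall, 40 g. x runs along the slide, z up; either end may go first. Grip it across y by the 22 mm wide block.
- fresh2_c (a point): Centre (half-way up) of a fresh chamber slide, or None if that one is absent: there are two or three, lying flat on the bench away from the stage. Base plate 76 (x) x 26 (y) x 5 mm; on it an eight-well chamber block 60 x 22 mm, so that the whole is 18 mm tall, 40 g. x runs along the slide, z up; either end may go first. Grip it across y by the 22 mm wide block.
- fresh3_c (a point): Centre (half-way up) of a fresh chamber slide, or None if that one is absent: there are two or three, lying flat on the bench away from the stage. Base plate 76 (x) x 26 (y) x 5 mm; on it an eight-well chamber block 60 x 22 mm, so that the whole is 18 mm tall, 40 g. x runs along the slide, z up; either end may go first. Grip it across y by the 22 mm wide block.
- spent1_c (a point): Centre of a spent chamber slide, the same in shape and size as the fresh ones, or None if absent; one or two of them start clamped in pockets of the stage.
- spent2_c (a point): Centre of a spent chamber slide, the same in shape and size as the fresh ones, or None if absent; one or two of them start clamped in pockets of the stage.
- spent3_c (a point): Centre of a spent chamber slide, the same in shape and size as the fresh ones, or None if absent; one or two of them start clamped in pockets of the stage.
- tray: Open steel tray, 180 (x) x 140 (y) x 28 mm, walls 4 mm, floor 4 mm thick, loose on the bench, empty at the start. Origin at the centre of its underside.
- tube_rack: Green tube rack, 75 x 160 x 45 mm, with tubes standing in it. Origin at its underside. To be left alone.
- tip_box: Box of pipette tips, 85 x 122 x 54 mm. Origin at its underside. To be left alone.
- reagent: Amber bottle with a screw cap, 68 mm across, 130 mm tall. Origin at its underside. To be left alone.
- vial: Small capped vial, 22 mm across, 36 mm tall. Origin at its underside. To be left alone.
- marker: Marker pen, 138 mm long, lying on the bench. Origin at its underside. To be left alone.
- slide_carton: Closed cardboard carton, 80 x 70 x 30 mm. Origin at its underside. To be left alone.
- beaker: Glass beaker, 68 mm across, 85 mm tall. Origin at its underside. To be left alone.

How it is judged:
By the outcome, as a careful person would: the job done as asked, in the order asked, and still so for the second after the job is handed in, with the robot touching nothing.
Of fresh1, fresh2, fresh3 only 2 to 3 are there at a start; the rules pass over those that are not, and their reading is None.
Of spent1, spent2, spent3 only 1 to 2 are there at a start; the rules pass over those that are not, and their reading is None.
At some moment in a run one of fresh1, fresh2, fresh3, tray may be knocked a few centimetres aside while the robot is not near it.
Once in a run the grip may slacken for a moment while it holds something.
It also fails if it takes over 208 s, if anything falls off the work surface, if the arm or the gripper's body presses on something with over 40 N, if the wrist force passes 120 N, or if a joint passes its speed limit or range.

## Robot

A 7-joint arm with a two-finger parallel gripper is mounted at the origin on the work surface. World frame = base frame: x ahead of the robot, y to its left, z up, the work surface at z = 0. Lengths are in m, angles in rad, forces in N, time in s.
With the tool pointing down it reaches from about 0.35 to 0.9 m from the base axis. Payload 7.2 kg.
Tool frame: the origin (TCP) lies at the very end of the fingers, on their centre line; the grasp point (between the pads) lies 19 mm behind it (r.grip_depth is the distance from the TCP to the grasp point, in m); z points along the fingers, y is the direction in which the jaws open and shut (so a half turn about z gives the same grasp; the last joint's range is limited). The gripper opens to 85 mm and grips with 20 to 120 N. Pads are 22 mm wide; open, the fingers measure 114 mm over their backs; the gripper's body (76 mm by 85 mm) begins 54 mm behind the grasp point. The pads swing forward as they close: fully open they stand 13 mm farther back than shut.
Start: joints at [-0.068, 0.411, -0.013, 1.596, 0.006, 1.134, -0.082], TCP at [0.625, -0, 0.231] pointing down, gripper open.
Joint ranges: [-2.95, 2.95], [-0.29, 1.99], [-1.47, 1.44], [0.14, 2.54], [-1.03, 4.17], [0.13, 1.85], [-2.86, 2.86]. Speed limits (rad/s): [2.39, 2.39, 3.01, 3.01, 3.14, 3.14, 3.14].

## Interface

Orientations are given as [roll, pitch, yaw] about the fixed x, y, z axes, in that order (R = Rz(yaw) Ry(pitch) Rx(roll)).
In Python, from station import r, eyes, workorder, recognise gives the robot as it stands.
- The arm moves only by the tool step_arm, never from a script. Its argument "moves" is a list of rows, each a list of 5 numbers: the closure, from 0 (fully open) to 1 (shut), then the shift along the world's x, y, z in cm, then the turn about the world's z in degrees. In form: [[grip, dx, dy, dz, yaw], ...]. A call has exactly 8 rows; each row is the pose to reach, as a shift and turn from the pose measured when the call began; what a row does not reach only later rows make up. A row lasts 1/12 s, in which the tool goes at most 41.7 mm and 7.16 degrees, less where a joint would pass 70% of its speed; a pose out of reach is approached as far as the arm can. A call with a gripper value outside its range is refused whole. The fingers move at their own pace and stop on an object; "newtons" is the grip in N (left out, the last holds). Time passes only in rows, so rows that repeat a pose let the fingers close, or fill a call up. It gives the time, the measured TCP pose, the force and the opening at its end, in the units of the state.
- r.state(): the state, without advancing time (a new reading comes with each control period).
- eyes.camera(name): name is "scene" or "side" or "wrist"; returns a dict with "pixels" (384x512x3 uint8, blue, green, red), "depth" (384x512 float32, m along the optical axis (not along the pixel's ray), 0 where there is no reading), "fov_y" (degrees; the focal length in pixels is half the picture's height over the tangent of half this angle, whatever the lens; pixels are square), "cx", "cy" (the principal point, pixels), "dist" ([k1, k2, p1, p2, k3] as OpenCV has them; the pictures are not rectified), "rvec" (rotation vector, rad) and "tvec" (3), from world to camera coordinates, as OpenCV has them; the wrist camera has in their place "tool_from_camera" (4x4, takes a point from camera to tool coordinates, whose origin is the TCP and whose axes are the flange's). Camera axes: x right, y down, z forward; pixel columns grow to the right and rows downward; lengths in m; the calibration is good to about 2 mm. A picture is of the moment at which its call begins: read the wrist's pose just before it.
- workorder.sign_off(): hands the job in, once; it reports no verdict.
Trained networks look in a picture, given as the dict that the camera call returned (one of the last four; its "shot" number tells which), for a name from the list of things; names that differ only in an ending like _2 or _b are one class to them, and where a whole thing is asked for, a point or a joint stands for the part that bears it (a point fixed in the world has none). Each returns a list of dicts, best first, with "confidence" (0 to 1); they miss things now and then, are a little off and sometimes report something else, mostly with a low value. They report only what shows in the picture. A call takes as long as a camera call.
- recognise(name, picture): "pixel" ([column, row] in pixels, amid what is visible of it).
The state is a dict: "t": time; "q": joint angles; "qd": joint speeds; "joint_torque": joint torques, N m; "position": TCP position; "ee_rot": TCP orientation; "ft_force": force on the tool from outside, world axes, zero at the start; "torque": the same for the moment, N m; "grip_width": finger opening in m.
Only numpy, scipy, OpenCV 4.12 (cv2) and the standard library are available. Lean on these libraries where they do the work, as an engineer would, in place of code of your own. Each camera call takes 0.05 s, during which the arm holds its last target.

## Working session

There is one attempt and no reset: what is moved stays moved. The work goes in short steps, Python scripts to look and compute and a tool call to move; the robot and the scene stay as the last step left them, time stands still between calls to the robot, and variables do not carry over. Pictures are saved under pics/ and viewed, and the job is handed in when it is done.

Besides the shell and the picture viewer there is one more tool, called as name(argument=value, ...), one argument or row to a line, values as JSON. step_arm: Moves the arm, as the interface text tells. Its arguments: {"type":"object","properties":{"moves":{"type":"array"},"newtons":{"type":"number"}},"required":["moves"]}

```bash
ls; mkdir -p pics; cat > h.py <<'E'
import numpy as np, cv2
from station import r, eyes, workorder, recognise
def K(c):
    h=c["pixels"].shape[0]; f=h/2/np.tan(np.radians(c["fov_y"])/2)
    return np.array([[f,0,c["cx"]],[0,f,c["cy"]],[0,0,1.]])
def pose(c,st=None):
    if "rvec" in c:
        R,_=cv2.Rodrigues(np.array(c["rvec"],float)); t=np.array(c["tvec"],float).ravel()
        return R.T,-R.T@t
    T=np.array(c["tool_from_camera"]); 
    from scipy.spatial.transform import Rotation as Ro
    Rt=Ro.from_euler('xyz',st["ee_rot"]).as_matrix() if np.size(st["ee_rot"])==3 else np.array(st["ee_rot"])
    return Rt@T[:3,:3], Rt@T[:3,3]+np.array(st["position"])
def cloud(c,st=None):
    h,w=c["depth"].shape; u,v=np.meshgrid(np.arange(w),np.arange(h))
    p=cv2.undistortPoints(np.stack([u.ravel(),v.ravel()],1).astype(np.float64).reshape(-1,1,2),K(c),np.array(c["dist"],float)).reshape(h,w,2)
    P=np.dstack([p,np.ones((h,w))])*c["depth"][...,None]
    R,t=pose(c,st); W=P@R.T+t; W[c["depth"]<=0]=np.nan
    return W
def proj(c,pts,st=None):
    R,t=pose(c,st); rv,_=cv2.Rodrigues(R.T); 
    return cv2.projectPoints(np.array(pts,float).reshape(-1,1,3),rv,-R.T@t,K(c),np.array(c["dist"],float))[0].reshape(-1,2)
def shoot(name,tag):
    st=r.state(); c=eyes.camera(name); c["st"]=st
    np.savez("pics/"+tag+".npz",**{k:c[k] for k in c if k not in("st","shot")},pos=st["position"],rot=st["ee_rot"])
    cv2.imwrite("pics/"+tag+".png",c["pixels"]); return c
E
python3 - <<'E'
from h import *
print(r.state()); 
for n in ("scene","side","wrist"):
    c=shoot(n,n+"0"); print(n,c["fov_y"],c["dist"],c["shot"]); print(pose(c,c["st"]))
E
```

```text
pics
{'t': 0.0, 'q': array([-0.06818537,  0.41193776, -0.0126932 ,  1.59702924,  0.0056056 ,
        1.13429228, -0.08220818]), 'qd': array([-1.12257930e-03,  9.47103018e-04,  4.55318625e-04, -1.01352173e-03,
       -9.85211560e-05,  1.06086861e-03,  5.40561734e-05]), 'joint_torque': array([-1.18789325e-03, -6.00636005e+01,  6.81361444e-01, -2.99419034e+01,
        1.37590774e-02,  1.04116063e-02,  2.51732433e-05]), 'position': array([ 6.24513325e-01, -6.30797279e-05,  2.30435636e-01]), 'ee_rot': array([-3.13996664e+00,  1.28006871e-04,  1.57078330e+00]), 'ft_force': array([0.16071446, 0.14170098, 0.32516643]), 'torque': array([ 0.01095589, -0.0042655 ,  0.06174248]), 'grip_width': 0.0853037675620554}
scene 49.06899646652863 [-0.12191273  0.          0.          0.          0.        ] 1
(array([[-0.51733117,  0.50780602, -0.6888407 ],
       [ 0.85574397,  0.31486932, -0.41056007],
       [ 0.00840993, -0.80186679, -0.59744365]]), array([1.40121472, 0.52980496, 0.8180733 ]))
side 57.56420184812127 [0.02511718 0.         0.         0.         0.        ] 2
(array([[ 0.89160423, -0.23650809,  0.38614222],
       [-0.45269226, -0.48545879,  0.74793013],
       [ 0.01056461, -0.84166127, -0.53990249]]), array([ 0.1030708 , -0.88564815,  0.71759518]))
wrist 69.83247797979911 [-0.04711714  0.          0.          0.          0.        ] 3
(array([[ 9.99999577e-01,  9.18358381e-04,  4.31529271e-05],
       [ 8.94961527e-04, -9.61631630e-01, -2.74342501e-01],
       [-2.10447515e-04,  2.74342424e-01, -9.61632045e-01]]), array([0.62626505, 0.070559  , 0.37298057]))
```

View pics/scene0.png

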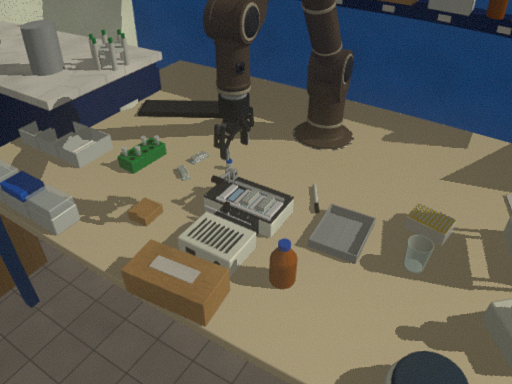

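View pics/side0.png

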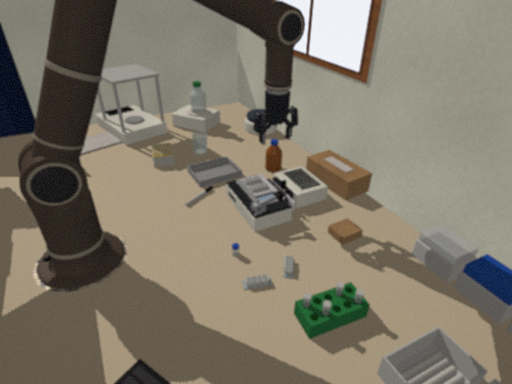

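View pics/wrist0.png

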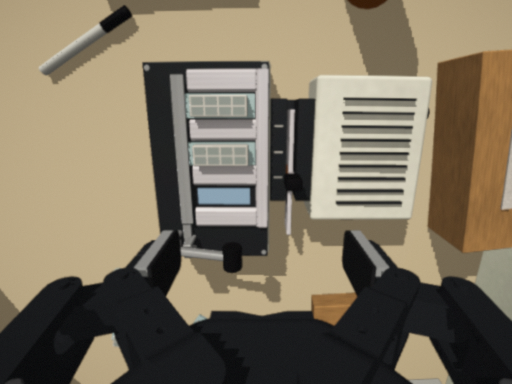

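```bash
python3 - <<'E'
from h import *
for n in ("scene","side","wrist"):
    c=shoot(n,n+"1"); W=cloud(c,c["st"])
    for nm in ("fresh1_c","spent1_c","tray","lever_tip","shutter_tab","lever_pivot","stage","vial","marker"):
        try:
            for d in recognise(nm,c):
                u,v=map(int,map(round,d["pixel"])); print(n,nm,(u,v),round(d["confidence"],2),np.round(W[v,u],3))
        except Exception as e: print(nm,e)
print(r.state()["t"])
E
```

```text
scene fresh1_c (187, 175) 0.62 [ 0.525 -0.265  0.015]
scene spent1_c (219, 179) 0.54 [ 0.597 -0.077  0.111]
scene tray (343, 231) 0.82 [0.5   0.285 0.004]
scene shutter_tab (224, 212) 0.5 [ 0.664 -0.015  0.06 ]
scene shutter_tab (231, 222) 0.38 [0.684 0.022 0.055]
scene stage (230, 223) 0.86 [0.691 0.023 0.058]
scene vial (312, 200) 0.51 [0.411 0.145 0.001]
scene vial (230, 160) 0.42 [ 0.399 -0.175  0.036]
scene marker (220, 178) 0.62 [ 0.587 -0.081  0.107]
side fresh1_c (292, 265) 0.68 [ 0.515 -0.309  0.018]
side spent1_c (215, 171) 0.48 [0.524 0.299 0.002]
side tray (216, 172) 0.69 [0.523 0.287 0.004]
side lever_tip (274, 201) 0.65 [ 0.59  -0.071  0.063]
side lever_tip (236, 248) 0.2 [ 0.399 -0.191  0.031]
side shutter_tab (290, 200) 0.69 [ 0.661 -0.06   0.038]
side lever_pivot (197, 197) 0.75 [0.392 0.137 0.011]
side lever_pivot (276, 195) 0.68 [ 0.583 -0.093  0.102]
side stage (277, 199) 0.84 [ 0.604 -0.067  0.064]
side stage (215, 171) 0.7 [0.524 0.299 0.002]
side vial (234, 249) 0.53 [ 0.395 -0.185  0.024]
side marker (199, 198) 0.54 [ 0.401  0.144 -0.001]
wrist fresh1_c (202, 320) 0.48 [0.609 0.01  0.307]
wrist fresh1_c (272, 155) 0.33 [0.64  0.017 0.054]
wrist tray (183, 158) 0.54 [0.539 0.016 0.068]
wrist tray (222, 251) 0.17 [ 0.584 -0.081  0.103]
wrist lever_tip (224, 252) 0.81 [ 0.586 -0.081  0.106]
wrist shutter_tab (289, 178) 0.92 [ 0.657 -0.002  0.09 ]
wrist lever_pivot (272, 152) 0.56 [0.64  0.021 0.054]
wrist stage (180, 156) 0.72 [0.535 0.018 0.067]
wrist stage (274, 155) 0.71 [0.642 0.017 0.056]
wrist marker (84, 42) 0.85 [0.41  0.151 0.013]
1.65
```

```bash
python3 - <<'E'
import cv2
a=cv2.imread("pics/wrist0.png"); cv2.imwrite("pics/w0z.png",cv2.resize(a[40:280,120:440],None,fx=2.5,fy=2.5,interpolation=cv2.INTER_CUBIC))
a=cv2.imread("pics/scene0.png"); cv2.imwrite("pics/s0z.png",cv2.resize(a[120:240,100:260],None,fx=5,fy=5,interpolation=cv2.INTER_CUBIC))
E
```

```text
(no output)
```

View pics/w0z.png

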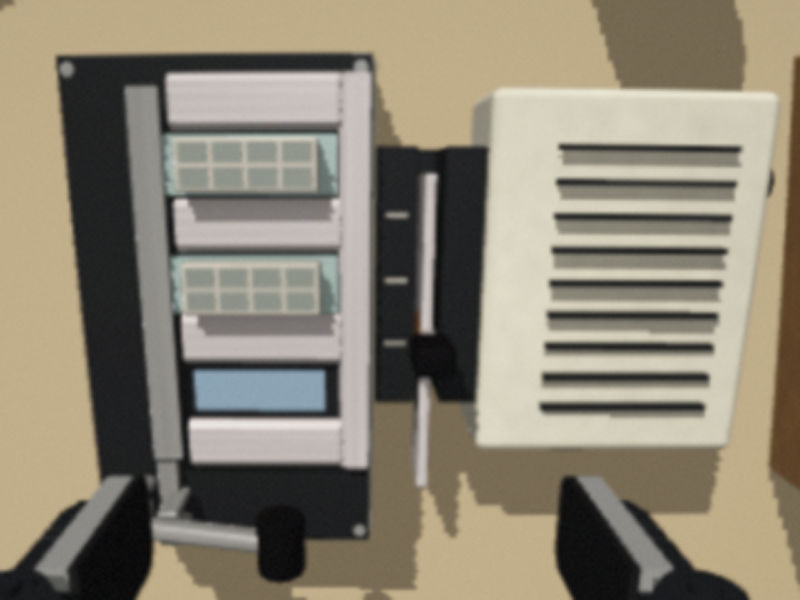

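View pics/s0z.png

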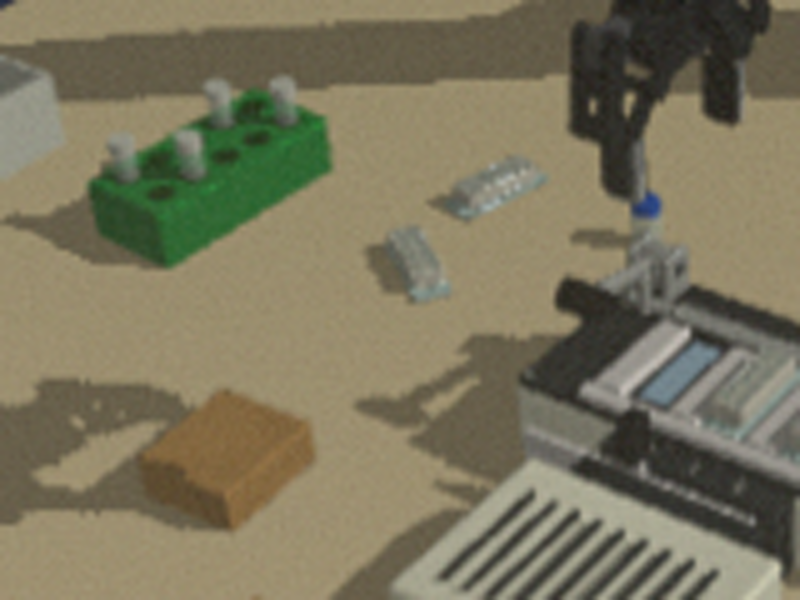

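```bash
cat > ortho.py <<'E'
from h import *
def ortho(c,W,x0,x1,y0,y1,res=0.001,zlo=-.01,zhi=.2):
    # up=+x? columns = x, rows = -y ; highest z wins
    nx=int((x1-x0)/res); ny=int((y1-y0)/res)
    Wf=W.reshape(-1,3); C=c["pixels"].reshape(-1,3)
    ok=np.isfinite(Wf).all(1)&(Wf[:,2]>zlo)&(Wf[:,2]<zhi)
    Wf=Wf[ok];C=C[ok]
    i=((Wf[:,0]-x0)/res).astype(int); j=((y1-Wf[:,1])/res).astype(int)
    m=(i>=0)&(i<nx)&(j>=0)&(j<ny); i,j,Wf,C=i[m],j[m],Wf[m],C[m]
    o=np.argsort(Wf[:,2]); im=np.zeros((ny,nx,3),np.uint8); Z=np.full((ny,nx),np.nan)
    im[j[o],i[o]]=C[o]; Z[j[o],i[o]]=Wf[o,2]
    return im,Z
E
python3 - <<'E'
from ortho import *
c=shoot("wrist","wrist2"); W=cloud(c,c["st"])
im,Z=ortho(c,W,.46,.82,-.12,.15,.0015)
cv2.imwrite("pics/o.png",cv2.resize(im,None,fx=3,fy=3,interpolation=cv2.INTER_NEAREST))
# profiles
for y in (.12,.1,.071,.045,.02,-.007,-.032,-.06,-.09):
    print(y,[ (round(x,3),round(float(np.nanmedian(Z[int((.15-y)/.0015)-1:int((.15-y)/.0015)+2,int((x-.46)/.0015)-1:int((x-.46)/.0015)+2]))*1000)) for x in np.arange(.50,.69,.01)])
# fresh from side + scene
for n in("side","scene"):
    c=shoot(n,n+"2"); W=cloud(c)
    im,Z=ortho(c,W,.36,.6,-.36,-.1,.002 ,zhi=.06)
    cv2.imwrite("pics/f%s.png"%n,cv2.resize(im,None,fx=4,fy=4,interpolation=cv2.INTER_NEAREST))
E
```

```text
0.12 [(np.float64(0.5), 59), (np.float64(0.51), 60), (np.float64(0.52), 60), (np.float64(0.53), 60), (np.float64(0.54), 60), (np.float64(0.55), 60), (np.float64(0.56), 60), (np.float64(0.57), 59), (np.float64(0.58), 59), (np.float64(0.59), 55), (np.float64(0.6), 54), (np.float64(0.61), 54), (np.float64(0.62), 55), (np.float64(0.63), 55), (np.float64(0.64), 0), (np.float64(0.65), 0), (np.float64(0.66), 0), (np.float64(0.67), 0), (np.float64(0.68), 0)]
0.1 [(np.float64(0.5), 59), (np.float64(0.51), 60), (np.float64(0.52), 60), (np.float64(0.53), 69), (np.float64(0.54), 69), (np.float64(0.55), 66), (np.float64(0.56), 66), (np.float64(0.57), 66), (np.float64(0.58), 66), (np.float64(0.59), 67), (np.float64(0.6), 66), (np.float64(0.61), 67), (np.float64(0.62), 65), (np.float64(0.63), 66), (np.float64(0.64), 0), (np.float64(0.65), 0), (np.float64(0.66), 0), (np.float64(0.67), 0), (np.float64(0.68), 0)]
0.071 [(np.float64(0.5), 60), (np.float64(0.51), 60), (np.float64(0.52), 60), (np.float64(0.53), 68), (np.float64(0.54), 68), (np.float64(0.55), 78), (np.float64(0.56), 79), (np.float64(0.57)
[... 2007 characters left out ...]
0.64), 55), (np.float64(0.65), 55), (np.float64(0.66), 49), (np.float64(0.67), 55), (np.float64(0.68), 55)]
-0.06 [(np.float64(0.5), 60), (np.float64(0.51), 60), (np.float64(0.52), 59), (np.float64(0.53), 68), (np.float64(0.54), 68), (np.float64(0.55), 66), (np.float64(0.56), 65), (np.float64(0.57), 66), (np.float64(0.58), 66), (np.float64(0.59), 66), (np.float64(0.6), 66), (np.float64(0.61), 66), (np.float64(0.62), 65), (np.float64(0.63), 65), (np.float64(0.64), 0), (np.float64(0.65), 0), (np.float64(0.66), 50), (np.float64(0.67), 0), (np.float64(0.68), -1)]<stdin>:7: RuntimeWarning: All-NaN slice encountered
Traceback (most recent call last):
ValueError: cannot convert float NaN to integer
```

View pics/o.png

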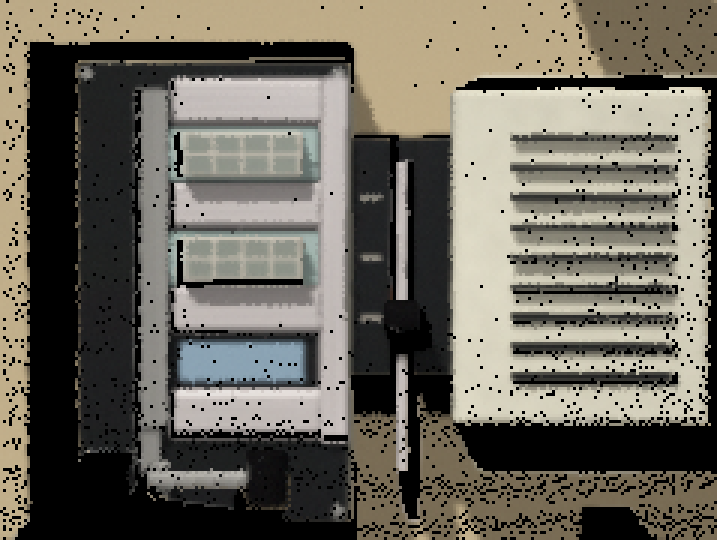

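```bash
cat > rect.py <<'E'
from ortho import *
from scipy import ndimage
def blobs(W,lo,hi,box,res=.001,minA=150):
    x0,x1,y0,y1=box
    P=W.reshape(-1,3); P=P[np.isfinite(P).all(1)]
    P=P[(P[:,2]>lo)&(P[:,2]<hi)&(P[:,0]>x0)&(P[:,0]<x1)&(P[:,1]>y0)&(P[:,1]<y1)]
    M=np.zeros((int((x1-x0)/res)+1,int((y1-y0)/res)+1),np.uint8)
    M[((P[:,0]-x0)/res).astype(int),((P[:,1]-y0)/res).astype(int)]=1
    M=cv2.morphologyEx(M,cv2.MORPH_CLOSE,np.ones((5,5)))
    L,n=ndimage.label(M); out=[]
    for k in range(1,n+1):
        a=np.argwhere(L==k)
        if len(a)<minA: continue
        (c,s,an)=cv2.minAreaRect(a.astype(np.float32))
        if s[0]<s[1]: s=(s[1],s[0]); an-=90
        out.append((round(x0+(c[0]+.5)*res,4),round(y0+(c[1]+.5)*res,4),round(s[0]*res,4),round(s[1]*res,4),round((an+90)%180-90,1)))
    return out
E
python3 - <<'E'
from rect import *
c=shoot("wrist","wrist3"); W=cloud(c,c["st"])
print("blocks",blobs(W,.072,.085,(.53,.63,-.07,.12)))
print("tab/tip",blobs(W,.085,.12,(.53,.7,-.12,.12),minA=30))
print("ribs",blobs(W,.0635,.0675,(.54,.66,-.08,.13)))
print("top",blobs(W,.055,.2,(.48,.645,-.14,.18)))
print("house",blobs(W,.0585,.07,(.67,.85,-.14,.18)))
for n in("side","scene"):
    c=shoot(n,n+"3"); W=cloud(c)
    print(n,blobs(W,.009,.04,(.3,.6,-.5,-.1),minA=80),blobs(W,.02,.035,(.35,.7,.14,.45)))
    im,Z=ortho(c,W,.36,.6,-.36,-.1,.002 ,zhi=.06)
    cv2.imwrite("pics/f%s.png"%n,cv2.resize(im,None,fx=4,fy=4,interpolation=cv2.INTER_NEAREST))
E
```

```text
blocks [(0.581, 0.073, 0.061, 0.021, 0.0), (0.5815, 0.0205, 0.06, 0.022, 0.0)]
tab/tip [(0.5675, -0.09, 0.074, 0.029, 0.0), (0.661, -0.0085, 0.017, 0.014, 0.0)]
ribs [(0.587, 0.0215, 0.178, 0.093, -90.0)]
top [(0.5715, 0.0045, 0.23, 0.148, -90.0)]
house [(0.7505, 0.0225, 0.164, 0.124, -90.0)]
side [(0.4066, -0.3089, 0.059, 0.0241, -13.2), (0.4008, -0.183, 0.0208, 0.0194, 29.1), (0.4422, -0.4655, 0.0682, 0.0046, 86.3), (0.5118, -0.2965, 0.0626, 0.0202, 58.0), (0.5466, -0.1156, 0.1074, 0.0184, -7.6)] []
scene [(0.4094, -0.308, 0.056, 0.0254, -15.9), (0.4056, -0.1776, 0.0166, 0.0145, 77.5), (0.5205, -0.4388, 0.1606, 0.0112, -5.1), (0.5248, -0.2784, 0.0257, 0.0193, 61.4), (0.597, -0.48, 0.039, 0.007, -90.0)] [(0.4255, 0.3235, 0.042, 0.008, -90.0), (0.5975, 0.284, 0.127, 0.02, -90.0)]
```

View pics/fside.png

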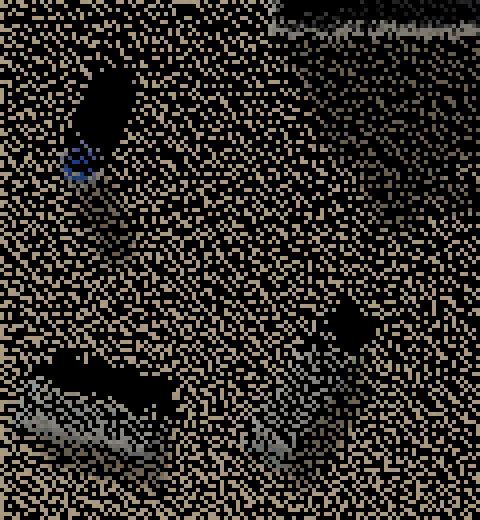

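step_arm(
  moves=[
    [0.4,-0.4,-1.1,0,-7],
    [0.4,-0.8,-2.2,0,-14],
    [0.4,-1.2,-3.3,0,-21],
    [0.4,-1.6,-4.4,0,-28],
    [0.4,-2,-5.6,0,-35],
    [0.4,-2.4,-6.8,0,-42],
    [0.4,-2.8,-8,0,-49],
    [0.4,-3.1,-9,0,-56],
  ],
  newtons=40,
)

```text
t: 2.52
position: [0.5937, -0.091, 0.2314]
ee_rot: [3.141, -0.0, 0.587]
ft_force: [-0.2, -0.3, -0.7]
grip_width: 0.0514
```

step_arm(
  moves=[
    [0.4,0,0,-0.5,-7],
    [0.4,0,0,-1,-14],
    [0.4,0,0,-2,-21],
    [0.4,0,0,-3,-28],
    [0.4,0,0,-4,-34],
    [0.4,0,0,-5,-34],
    [0.4,0,0,-6,-34],
    [0.4,0,0,-6,-34],
  ],
)

```text
t: 3.18
position: [0.5925, -0.0906, 0.1692]
ee_rot: [3.142, 0.003, -0.003]
ft_force: [-0.1, 1.1, 0.4]
grip_width: 0.051
```

```bash
python3 - <<'E'
from rect import *
c=shoot("wrist","wrist4"); W=cloud(c,c["st"]); print({k:np.round(c["st"][k],4) for k in("t","position","ee_rot","grip_width","ft_force")})
print("tip",blobs(W,.085,.12,(.5,.64,-.14,-.05),minA=30))
im=c["pixels"].copy()
for p in proj(c,[[.5935,-.09,.0988],[.5935,-.076,.0988],[.5935,-.104,.0988]],c["st"]): cv2.circle(im,tuple(int(round(v)) for v in p),3,(0,0,255),1)
cv2.imwrite("pics/wrist4.png",im)
E
```

```text
{'t': np.float64(3.1833), 'position': array([ 0.5925, -0.0906,  0.1692]), 'ee_rot': array([ 3.1415e+00,  3.3000e-03, -2.7000e-03]), 'grip_width': np.float64(0.051), 'ft_force': array([-0.1429,  1.0969,  0.4462])}
tip [(0.5525, -0.0915, 0.104, 0.036, 0.0)]
```

View pics/wrist4.png

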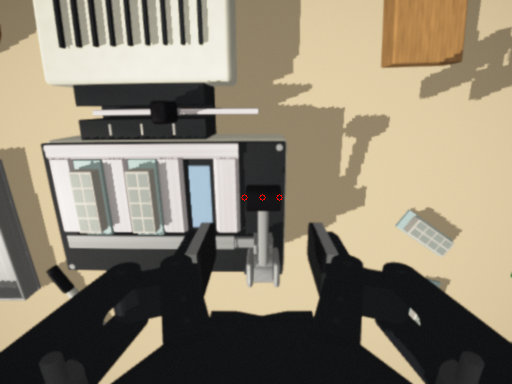

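step_arm(
  moves=[
    [0.4,0.1,0,-2,0],
    [0.4,0.1,0,-4,0],
    [0.4,0.1,0.1,-6,0],
    [0.4,0.1,0.1,-7.5,0],
    [0.4,0.1,0.1,-8.5,0],
    [0.4,0.1,0.1,-9,0],
    [0.4,0.1,0.1,-9,0],
    [0.55,0.1,0.1,-9,0],
  ],
)

```text
t: 3.9
position: [0.5945, -0.0901, 0.081]
ee_rot: [3.141, 0.001, -0.003]
ft_force: [-0.3, 0.3, 0.2]
grip_width: 0.0407
```

step_arm(
  moves=[
    [0.8,0,0,0,0],
    [0.8,0,0,0,0],
    [0.8,0,0,0,0],
    [0.8,0,0,0,0],
    [0.8,0,0,0,0],
    [0.8,0,0,0,0],
    [0.8,0,0,0,0],
    [0.8,0,0,0,0],
  ],
)

```text
t: 4.57
position: [0.5951, -0.0917, 0.0821]
ee_rot: [3.14, -0.001, -0.004]
ft_force: [-1.0, -5.4, 1.6]
grip_width: 0.0269
```

step_arm(
  moves=[
    [0.8,-0.3,0.1,1.1,0],
    [0.8,-0.8,0.1,2.2,0],
    [0.8,-1.5,0.1,3.2,0],
    [0.8,-2.3,0.1,4.1,0],
    [0.8,-3.2,0.1,4.9,0],
    [0.8,-4.3,0.1,5.5,0],
    [0.8,-5.4,0.1,5.9,0],
    [0.8,-6.5,0.1,6.2,0],
  ],
)

```text
t: 5.23
position: [0.5286, -0.0917, 0.145]
ee_rot: [3.139, 0.0, -0.005]
ft_force: [-3.6, -4.9, -6.6]
grip_width: 0.0272
```

step_arm(
  moves=[
    [0.8,-1.1,0.1,0.1,0],
    [0.8,-2.3,0.1,0,0],
    [0.8,-3.5,0.1,-0.2,0],
    [0.8,-4.6,0.1,-0.6,0],
    [0.8,-5.7,0.1,-1.2,0],
    [0.8,-6.6,0.1,-1.9,0],
    [0.8,-7.2,0.1,-2.5,0],
    [0.8,-7.2,0.1,-2.5,0],
  ],
)

```text
t: 5.9
position: [0.4575, -0.0915, 0.1197]
ee_rot: [3.138, -0.004, -0.006]
ft_force: [8.8, -7.1, -16.8]
grip_width: 0.0272
```

step_arm(
  moves=[
    [0.4,0,0,0,0],
    [0.4,0,0,0,0],
    [0.4,0,0,0,0],
    [0.4,0,0,2,0],
    [0.4,0,0,4,0],
    [0.4,0,2,7,0],
    [0.4,3,5,9,0],
    [0.4,6,8,9,0],
  ],
)

```text
t: 6.57
position: [0.515, -0.0154, 0.2143]
ee_rot: [3.14, -0.01, -0.009]
ft_force: [2.3, -0.9, 0.9]
grip_width: 0.0515
```

```bash
python3 - <<'E'
from rect import *
c=shoot("wrist","wrist5"); W=cloud(c,c["st"]); print({k:np.round(c["st"][k],4) for k in("t","position","ee_rot","grip_width","ft_force")})
print("blocks",blobs(W,.072,.085,(.53,.63,-.07,.12)))
print("bar",blobs(W,.067,.0705,(.5,.57,-.07,.14)))
print("lever",blobs(W,.085,.16,(.4,.64,-.14,-.05),minA=30))
shoot("scene","scene5"); shoot("side","side5")
E
```

```text
{'t': np.float64(6.5667), 'position': array([ 0.515 , -0.0154,  0.2143]), 'ee_rot': array([ 3.1396, -0.0103, -0.0087]), 'grip_width': np.float64(0.0515), 'ft_force': array([ 2.3075, -0.8815,  0.866 ])}
blocks [(0.5805, 0.0205, 0.06, 0.022, 0.0), (0.581, 0.073, 0.059, 0.023, 0.0)]
bar [(0.5292, 0.0175, 0.1741, 0.0147, -89.5)]
lever [(0.4951, -0.0895, 0.0816, 0.0342, -2.9)]
```

View pics/wrist5.png

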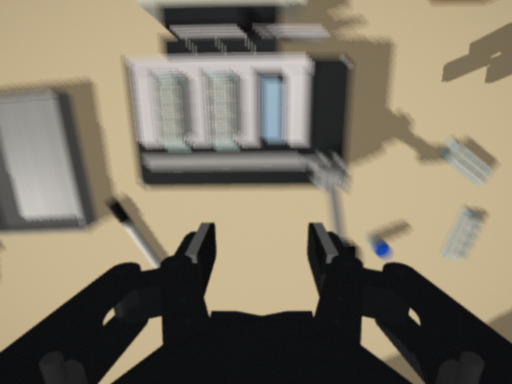

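View pics/side5.png

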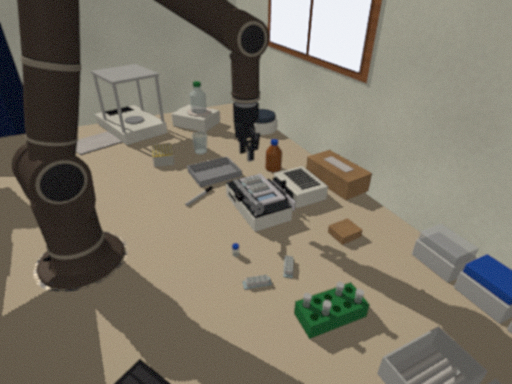

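```bash
python3 - <<'E'
from rect import *
for n in("side","scene"):
    c=shoot(n,n+"6"); W=cloud(c)
    P=W.reshape(-1,3);P=P[np.isfinite(P).all(1)]
    P=P[(P[:,2]>.024)&(P[:,2]<.031)&(P[:,0]>.36)&(P[:,0]<.68)&(P[:,1]>.16)&(P[:,1]<.42)]
    print(n,len(P),cv2.minAreaRect(P[:,:2].astype(np.float32)*1000),np.percentile(P,[1,50,99],axis=0).round(3).tolist())
E
```

```text
side 134 ((515.7540893554688, 284.4862976074219), (181.39610290527344, 147.25698852539062), 3.0110645294189453) [[0.425, 0.212, 0.024], [0.506, 0.259, 0.026], [0.608, 0.359, 0.03]]
scene 312 ((513.149658203125, 287.2392578125), (188.47616577148438, 139.65838623046875), 2.3315329551696777) [[0.422, 0.216, 0.024], [0.538, 0.301, 0.028], [0.606, 0.36, 0.031]]
```

step_arm(
  moves=[
    [0.63,2,2.5,-1,0.5],
    [0.63,4,5,-3,0.5],
    [0.63,6,7.5,-5,0.5],
    [0.63,6.6,8.8,-7,0.5],
    [0.63,6.6,8.8,-9,0.5],
    [0.63,6.6,8.8,-10,0.5],
    [0.63,6.6,8.8,-10,0.5],
    [0.63,6.6,8.8,-10,0.5],
  ],
)

```text
t: 7.48
position: [0.5785, 0.0712, 0.1096]
ee_rot: [3.137, -0.002, 0.002]
ft_force: [-0.2, -0.0, 0.3]
grip_width: 0.0318
```

```bash
python3 - <<'E'
from rect import *
c=shoot("wrist","wrist7"); W=cloud(c,c["st"]); print({k:np.round(c["st"][k],4) for k in("t","position","ee_rot","grip_width","ft_force")})
print("blocks",blobs(W,.072,.085,(.53,.63,-.07,.12)))
E
```

```text
{'t': np.float64(7.4833), 'position': array([0.5785, 0.0712, 0.1096]), 'ee_rot': array([ 3.137e+00, -1.900e-03,  1.900e-03]), 'grip_width': np.float64(0.0318), 'ft_force': array([-0.1861, -0.004 ,  0.3138])}
blocks [(0.5815, 0.0205, 0.06, 0.022, 0.0), (0.5815, 0.0725, 0.06, 0.022, 0.0)]
```

View pics/wrist7.png

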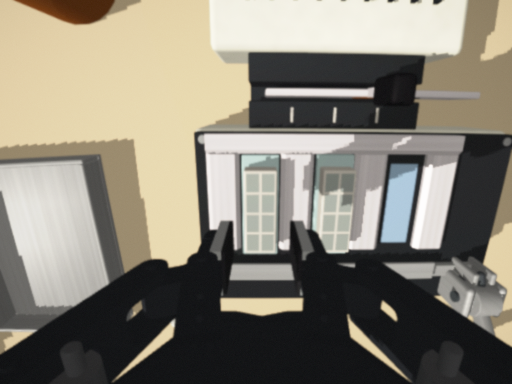

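step_arm(
  moves=[
    [0.63,0.3,0.2,-1.5,0],
    [0.63,0.3,0.2,-3,0],
    [0.63,0.3,0.2,-3.8,0],
    [0.63,0.3,0.2,-4.1,0],
    [0.63,0.3,0.2,-4.1,0],
    [0.63,0.3,0.2,-4.1,0],
    [0.85,0.3,0.2,-4.1,0],
    [0.85,0.3,0.2,-4.1,0],
  ],
  newtons=40,
)

```text
t: 8.2
position: [0.583, 0.0734, 0.0707]
ee_rot: [3.138, -0.006, 0.002]
ft_force: [-0.7, -0.2, 5.5]
grip_width: 0.0206
```

step_arm(
  moves=[
    [0.85,0,0,0,0],
    [0.85,0,0,0,0],
    [0.85,0,0,0,0],
    [0.85,0,0,0,0],
    [0.85,0,0,0.5,0],
    [0.85,0,0,1,0],
    [0.85,0,0,1.5,0],
    [0.85,0,0,2,0],
  ],
)

```text
t: 8.87
position: [0.5831, 0.0734, 0.0913]
ee_rot: [3.138, -0.006, 0.002]
ft_force: [-0.1, -1.2, -0.6]
grip_width: 0.0207
```

step_arm(
  moves=[
    [0.85,0,0,1.5,0],
    [0.85,0,0,3,0],
    [0.85,0,0,4.5,0],
    [0.85,0,2,5,0],
    [0.85,0,4,5,0],
    [0.85,-1,7,5,0],
    [0.85,-2,10,5,0],
    [0.85,-3,13,5,0],
  ],
)

```text
t: 9.53
position: [0.5528, 0.2044, 0.142]
ee_rot: [3.138, -0.007, 0.001]
ft_force: [0.5, 0.6, 0.7]
grip_width: 0.0205
```

```bash
python3 - <<'E'
from rect import *
c=shoot("wrist","wrist8"); print({k:np.round(c["st"][k],4) for k in("t","position","ee_rot","grip_width","ft_force")})
for n in("side","scene"):
    c=shoot(n,n+"8"); W=cloud(c)
    P=W.reshape(-1,3);P=P[np.isfinite(P).all(1)]
    P=P[(P[:,2]>.024)&(P[:,2]<.031)&(P[:,0]>.36)&(P[:,0]<.68)&(P[:,1]>.16)&(P[:,1]<.42)]
    print(n,len(P),cv2.minAreaRect(P[:,:2].astype(np.float32)*1000))
E
```

```text
{'t': np.float64(9.5333), 'position': array([0.5528, 0.2044, 0.142 ]), 'ee_rot': array([ 3.1383e+00, -6.5000e-03,  8.0000e-04]), 'grip_width': np.float64(0.0205), 'ft_force': array([0.4776, 0.6019, 0.6504])}
side 135 ((515.579345703125, 285.82928466796875), (182.15689086914062, 147.93653869628906), 3.0043561458587646)
scene 303 ((512.9273071289062, 287.284423828125), (187.61331176757812, 139.2812042236328), 2.3029396533966064)
```

View pics/wrist8.png

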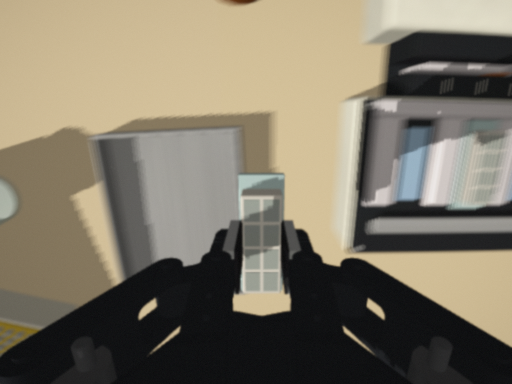

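step_arm(
  moves=[
    [0.85,-1,3,0,0],
    [0.85,-2,6,0,0],
    [0.85,-3,9,-2,0],
    [0.85,-3.9,10.8,-5,0],
    [0.85,-3.9,10.8,-7,0],
    [0.85,-3.9,10.8,-9,0],
    [0.85,-3.9,10.8,-11,0],
    [0.85,-3.9,10.8,-11.5,0],
  ],
)

```text
t: 10.35
position: [0.512, 0.3129, 0.024]
ee_rot: [3.136, -0.003, 0.006]
ft_force: [-0.1, 0.3, 0.1]
grip_width: 0.0208
```

step_arm(
  moves=[
    [0.85,0,0,-0.4,0],
    [0.85,0,0,-0.8,0],
    [0.85,0,0,-1.0,0],
    [0.85,0,0,-1.0,0],
    [0.68,0,0,-1.0,0],
    [0.68,0,0,-1.0,0],
    [0.68,0,0,-1.0,0],
    [0.68,0,0,0,0],
  ],
)

```text
t: 11.02
position: [0.5111, 0.3124, 0.0231]
ee_rot: [3.135, -0.001, 0.007]
ft_force: [-0.9, 0.1, -0.6]
grip_width: 0.0273
```

step_arm(
  moves=[
    [0.66,0,0,2.5,0],
    [0.63,0,0,5,0],
    [0.63,0,-2,8,0],
    [0.63,1,-6,11,0],
    [0.63,2,-10,11,0],
    [0.63,4,-14,11,0],
    [0.63,5.5,-18,11,0],
    [0.63,7,-22,11,0],
  ],
)

```text
t: 11.68
position: [0.5775, 0.1025, 0.1348]
ee_rot: [3.136, -0.003, 0.007]
ft_force: [0.8, 0.3, -0.3]
grip_width: 0.0316
```

step_arm(
  moves=[
    [0.63,0,-3,0,0],
    [0.63,0.2,-6,0,0],
    [0.63,0.2,-7.1,-1,0],
    [0.63,0.2,-7.1,-2,0],
    [0.63,0.2,-7.1,-2.5,0],
    [0.63,0.2,-7.1,-2.5,0],
    [0.63,0.2,-7.1,-2.5,0],
    [0.63,0.2,-7.1,-2.5,0],
  ],
)

```text
t: 12.35
position: [0.5795, 0.0334, 0.1098]
ee_rot: [3.136, -0.003, 0.01]
ft_force: [0.8, -0.2, 0.2]
grip_width: 0.0317
```

```bash
python3 - <<'E'
from rect import *
c=shoot("wrist","wrist9"); W=cloud(c,c["st"]); print({k:np.round(c["st"][k],4) for k in("t","position","ee_rot","grip_width","ft_force")})
print("blocks",blobs(W,.072,.085,(.53,.63,-.07,.12)))
E
```

```text
{'t': np.float64(12.35), 'position': array([0.5795, 0.0334, 0.1098]), 'ee_rot': array([ 3.1363e+00, -2.6000e-03,  9.9000e-03]), 'grip_width': np.float64(0.0317), 'ft_force': array([ 0.7642, -0.2201,  0.2145])}
blocks [(0.581, 0.0205, 0.061, 0.022, 0.0)]
```

View pics/wrist9.png

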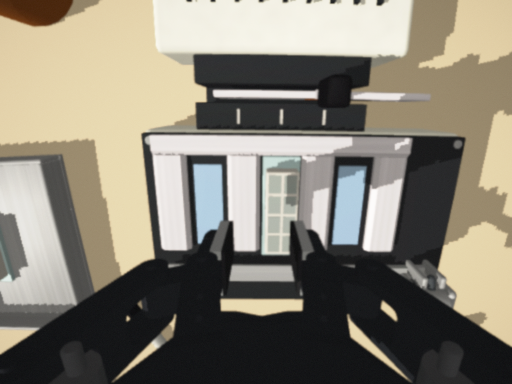

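step_arm(
  moves=[
    [0.63,0.1,-1.3,0,-0.6],
    [0.63,0.1,-1.3,-1.5,-0.6],
    [0.63,0.1,-1.3,-3,-0.6],
    [0.63,0.1,-1.3,-3.8,-0.6],
    [0.63,0.1,-1.3,-4.0,-0.6],
    [0.63,0.1,-1.3,-4.0,-0.6],
    [0.85,0.1,-1.3,-4.0,-0.6],
    [0.85,0.1,-1.3,-4.0,-0.6],
  ],
)

```text
t: 13.07
position: [0.5813, 0.0201, 0.0709]
ee_rot: [3.136, -0.004, -0.001]
ft_force: [-0.0, 0.2, -0.7]
grip_width: 0.0207
```

step_arm(
  moves=[
    [0.85,0,0,0,0],
    [0.85,0,0,0,0],
    [0.85,0,0,0,0],
    [0.85,0,0,1,0],
    [0.85,0,0,2.5,0],
    [0.85,0,0,4,0],
    [0.85,0,0,5.5,0],
    [0.85,0,0,6.5,0],
  ],
)

```text
t: 13.73
position: [0.5821, 0.02, 0.1381]
ee_rot: [3.137, -0.006, -0.001]
ft_force: [-0.3, 0.2, -0.6]
grip_width: 0.0208
```

step_arm(
  moves=[
    [0.85,0,3,0,0],
    [0.85,-1,6.5,0,0],
    [0.85,-2,10,0,0],
    [0.85,-4,14,0,0],
    [0.85,-5.5,18,0,0],
    [0.85,-6.8,21.5,0,0],
    [0.85,-6.8,23,0,0],
    [0.85,-6.8,23,0,0],
  ],
)

```text
t: 14.4
position: [0.5124, 0.2561, 0.1386]
ee_rot: [3.139, -0.007, 0.007]
ft_force: [1.2, 0.1, -0.5]
grip_width: 0.0208
```

```bash
python3 - <<'E'
from rect import *
c=shoot("wrist","wrist10"); print({k:np.round(c["st"][k],4) for k in("t","position","ee_rot","grip_width","ft_force")})
for n in("side","scene"):
    c=shoot(n,n+"10"); W=cloud(c)
    P=W.reshape(-1,3);P=P[np.isfinite(P).all(1)]
    P=P[(P[:,2]>.024)&(P[:,2]<.031)&(P[:,0]>.36)&(P[:,0]<.68)&(P[:,1]>.16)&(P[:,1]<.42)]
    print(n,len(P),cv2.minAreaRect(P[:,:2].astype(np.float32)*1000))
E
```

```text
{'t': np.float64(14.4), 'position': array([0.5124, 0.2561, 0.1386]), 'ee_rot': array([ 3.1394, -0.0065,  0.0067]), 'grip_width': np.float64(0.0208), 'ft_force': array([ 1.1804,  0.13  , -0.5276])}
side 131 ((515.4649047851562, 285.655029296875), (180.88491821289062, 148.42845153808594), 2.4925475120544434)
scene 370 ((514.1905517578125, 287.4155578613281), (184.88450622558594, 139.7575225830078), 2.532827615737915)
```

View pics/wrist10.png

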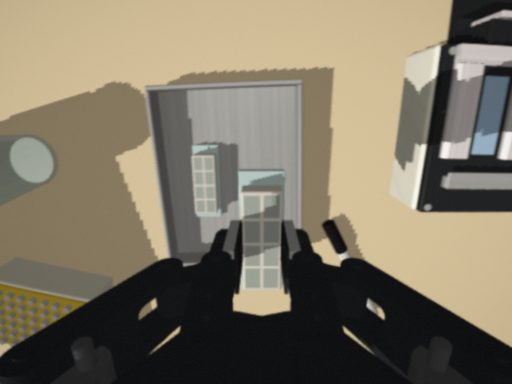

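step_arm(
  moves=[
    [0.85,0,0.1,-2,0],
    [0.85,0,0.1,-5,0],
    [0.85,0,0.1,-8,0],
    [0.85,0,0.1,-10,0],
    [0.85,0,0.1,-11.3,0],
    [0.85,0,0.1,-12,0],
    [0.85,0,0.1,-12.4,0],
    [0.85,0,0.1,-12.4,0],
  ],
)

```text
t: 15.22
position: [0.5152, 0.2483, 0.0151]
ee_rot: [3.135, -0.007, -0.004]
ft_force: [-0.3, -0.2, -0.5]
grip_width: 0.0202
```

step_arm(
  moves=[
    [0.68,0,0,0,0],
    [0.68,0,0,0,0],
    [0.68,0,0,0,0],
    [0.68,0,0,1,0],
    [0.68,0,0,3,0],
    [0.65,0,0,6,0],
    [0.65,0,-3,9,0],
    [0.65,0,-7,12,0],
  ],
)

```text
t: 15.88
position: [0.5154, 0.1872, 0.1321]
ee_rot: [3.137, -0.008, 0.0]
ft_force: [1.4, -0.6, 0.0]
grip_width: 0.0301
```

```bash
python3 - <<'E'
from rect import *
c=shoot("wrist","wrist11"); W=cloud(c,c["st"]);print({k:np.round(c["st"][k],4) for k in("t","position","ee_rot","grip_width","ft_force")})
print(blobs(W,.012,.024,(.43,.6,.225,.345)))
for n in("side","scene"):
    c=shoot(n,n+"11"); W=cloud(c)
    print(n,blobs(W,.009,.04,(.3,.6,-.4,-.1),minA=80))
    for d in recognise("fresh1_c",c): print(d)
E
```

```text
{'t': np.float64(15.8833), 'position': array([0.5154, 0.1872, 0.1321]), 'ee_rot': array([ 3.1366e+00, -8.5000e-03,  3.0000e-04]), 'grip_width': np.float64(0.0301), 'ft_force': array([ 1.4264e+00, -6.3400e-01,  1.2000e-03])}
[(0.5105, 0.3125, 0.06, 0.024, 0.0), (0.516, 0.248, 0.059, 0.023, 0.0)]
side [(0.4065, -0.3091, 0.0598, 0.0251, -17.4), (0.4002, -0.1838, 0.0194, 0.0185, -81.9), (0.4993, -0.3165, 0.0206, 0.0124, -35.5), (0.547, -0.11, 0.1074, 0.018, -1.8), (0.5145, -0.2919, 0.0453, 0.0204, 58.0)]
{'pixel': [291.2, 264.1], 'confidence': 0.66}
scene [(0.4034, -0.1789, 0.0214, 0.0182, 36.9), (0.4207, -0.3096, 0.0313, 0.0209, -18.4), (0.522, -0.281, 0.0293, 0.0211, 58.6)]
{'pixel': [184.6, 173.0], 'confidence': 0.42}
```

View pics/wrist11.png

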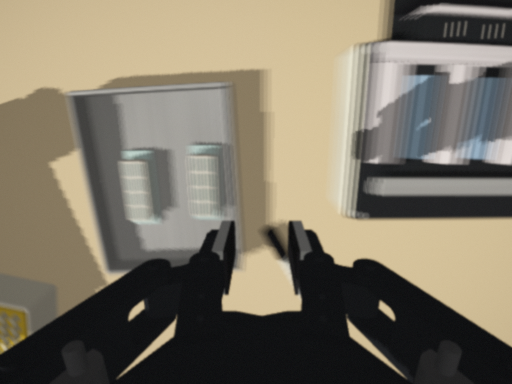

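View pics/scene11.png

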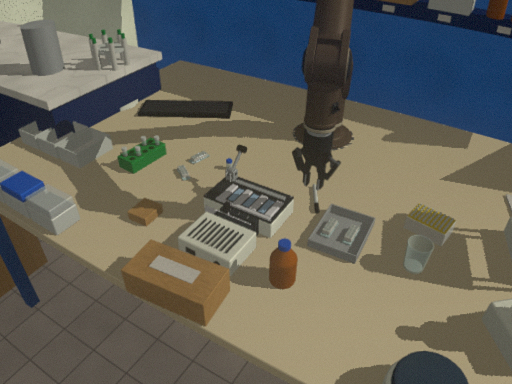

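step_arm(
  moves=[
    [0.5,-1,-2,3,0],
    [0.5,-2.5,-6,6,0],
    [0.5,-4,-10,8,0],
    [0.5,-6,-14,8,0],
    [0.5,-8,-18,8,0],
    [0.5,-10,-22,8,0],
    [0.5,-12,-26,8,0],
    [0.5,-13,-30,8,0],
  ],
)

```text
t: 16.8
position: [0.3919, -0.09, 0.2098]
ee_rot: [3.137, -0.006, -0.002]
ft_force: [0.8, -0.0, -0.7]
grip_width: 0.0425
```

step_arm(
  moves=[
    [0.5,-0.5,-4,0,0],
    [0.5,-1,-8,0,0],
    [0.5,-1.5,-12,0,0],
    [0.5,-2,-15,0,0],
    [0.5,-2.5,-17.5,0,0],
    [0.5,-2.5,-18.5,0,0],
    [0.5,-2.5,-18.5,0,0],
    [0.5,-2.5,-18.5,0,0],
  ],
)

```text
t: 17.47
position: [0.3671, -0.2743, 0.2091]
ee_rot: [3.137, -0.004, -0.002]
ft_force: [0.5, 0.3, 0.4]
grip_width: 0.0424
```

```bash
python3 - <<'E'
from rect import *
c=shoot("wrist","wrist12"); W=cloud(c,c["st"]);print({k:np.round(c["st"][k],4) for k in("t","position","ee_rot","grip_width","ft_force")})
print(blobs(W,.010,.024,(.35,.58,-.4,-.13)))
E
```

```text
{'t': np.float64(17.4667), 'position': array([ 0.3671, -0.2743,  0.2091]), 'ee_rot': array([ 3.137e+00, -4.400e-03, -1.900e-03]), 'grip_width': np.float64(0.0424), 'ft_force': array([0.4745, 0.3185, 0.4344])}
[(0.4077, -0.3069, 0.0594, 0.0229, -14.9), (0.5135, -0.2933, 0.0602, 0.0234, 55.9)]
```

View pics/wrist12.png

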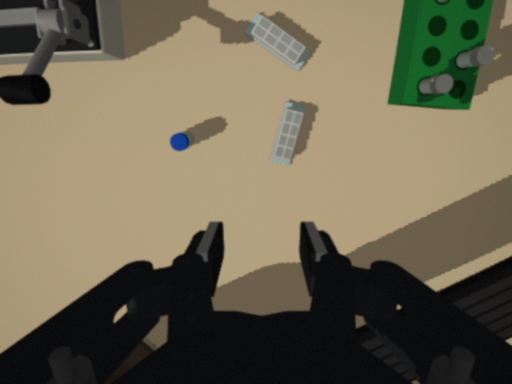

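step_arm(
  moves=[
    [0.6,1,-1,-3,-4],
    [0.6,2,-2,-6,-8],
    [0.6,3,-3,-9,-12],
    [0.6,4,-3.3,-12,-15],
    [0.6,4,-3.3,-14,-15],
    [0.6,4,-3.3,-15,-15],
    [0.6,4,-3.3,-15,-15],
    [0.6,4,-3.3,-15,-15],
  ],
)

```text
t: 18.18
position: [0.4072, -0.3058, 0.0593]
ee_rot: [3.138, -0.004, -0.261]
ft_force: [0.2, -0.8, -0.1]
grip_width: 0.0339
```

```bash
python3 - <<'E'
from rect import *
c=shoot("wrist","wrist13"); W=cloud(c,c["st"]);print({k:np.round(c["st"][k],4) for k in("t","position","ee_rot","grip_width","ft_force")})
print(blobs(W,.010,.024,(.35,.58,-.4,-.2)))
E
```

```text
{'t': np.float64(18.1833), 'position': array([ 0.4072, -0.3058,  0.0593]), 'ee_rot': array([ 3.1378, -0.0037, -0.2612]), 'grip_width': np.float64(0.0339), 'ft_force': array([ 0.1754, -0.8011, -0.0879])}
[(0.4079, -0.307, 0.0606, 0.0228, -14.8), (0.5129, -0.2938, 0.0608, 0.0232, 57.1)]
```

View pics/wrist13.png

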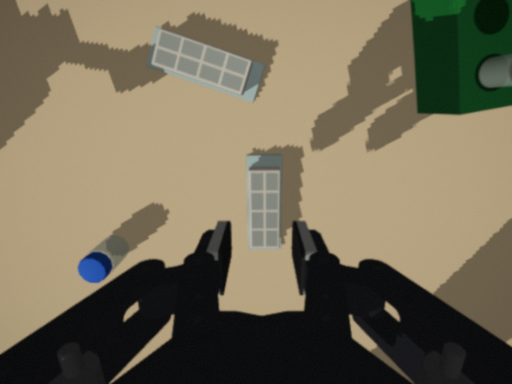

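step_arm(
  moves=[
    [0.63,0.1,-0.1,-1.5,0],
    [0.63,0.1,-0.1,-3,0],
    [0.63,0.1,-0.1,-4.2,0],
    [0.63,0.1,-0.1,-4.8,0],
    [0.63,0.1,-0.1,-5,0],
    [0.63,0.1,-0.1,-5,0],
    [0.85,0.1,-0.1,-5,0],
    [0.85,0.1,-0.1,-5,0],
  ],
)

```text
t: 18.9
position: [0.409, -0.3077, 0.0109]
ee_rot: [3.137, -0.007, -0.262]
ft_force: [-0.6, -0.1, 3.8]
grip_width: 0.0207
```

step_arm(
  moves=[
    [0.85,0,0,0,0],
    [0.85,0,0,0,0],
    [0.85,0,0,0,0],
    [0.85,0,0,1,0],
    [0.85,0,0,3,0],
    [0.85,0,0,6,0],
    [0.85,0,0,9,0],
    [0.85,0,0,12,0],
  ],
)

```text
t: 19.57
position: [0.4084, -0.3077, 0.1326]
ee_rot: [3.137, -0.006, -0.262]
ft_force: [1.1, -0.4, -1.0]
grip_width: 0.0206
```

step_arm(
  moves=[
    [0.85,0,1,3,3],
    [0.85,0,4,6,7],
    [0.85,1,8,7,11],
    [0.85,3,12,7,15],
    [0.85,5,16,7,15],
    [0.85,7,20,7,15],
    [0.85,9,24,7,15],
    [0.85,11,28,7,15],
  ],
)

```text
t: 20.23
position: [0.5113, -0.0408, 0.2036]
ee_rot: [3.137, -0.007, -0.001]
ft_force: [0.0, -0.2, -0.2]
grip_width: 0.0208
```

step_arm(
  moves=[
    [0.85,2,3,0,0],
    [0.85,4,6,0,0],
    [0.85,5,9,-1,0],
    [0.85,5.8,10,-3,0],
    [0.85,5.8,10,-5,0],
    [0.85,5.8,10,-6,0],
    [0.85,5.8,10,-6,0],
    [0.85,5.8,10,-6,0],
  ],
)

```text
t: 20.9
position: [0.569, 0.0582, 0.144]
ee_rot: [3.137, -0.006, -0.003]
ft_force: [0.0, -1.3, -0.0]
grip_width: 0.0211
```

```bash
python3 - <<'E'
from rect import *
c=shoot("wrist","wrist14"); W=cloud(c,c["st"]);print({k:np.round(c["st"][k],4) for k in("t","position","ee_rot","grip_width","ft_force")})
print("floors",blobs(W,.0575,.0617,(.535,.63,-.055,.1)))
print("held",blobs(W,.115,.16,(.53,.66,-.05,.2)))
im,Z=ortho(c,W,.52,.66,-.1,.13,.001,zhi=.075)
cv2.imwrite("pics/o14.png",cv2.resize(im,None,fx=3,fy=3,interpolation=cv2.INTER_NEAREST))
z=Z[:,60:85]; print([(round(.13-i*.001,3),int(np.nanmedian(z[i])*1000)) for i in range(20,190) if np.isfinite(z[i]).any()])
E
```

```text
{'t': np.float64(20.9), 'position': array([0.569 , 0.0582, 0.144 ]), 'ee_rot': array([ 3.1367e+00, -6.1000e-03, -2.6000e-03]), 'grip_width': np.float64(0.0211), 'ft_force': array([ 0.0208, -1.3479, -0.0212])}
floors [(0.577, -0.0095, 0.09, 0.083, -90.0), (0.5767, 0.0777, 0.089, 0.0337, -10.0)]
held [(0.5685, 0.0585, 0.076, 0.034, 0.0)]
[(0.11, 63), (0.109, 65), (0.108, 65), (0.107, 66), (0.106, 65), (0.105, 66), (0.104, 66), (0.103, 66), (0.102, 65), (0.101, 66), (0.1, 65), (0.099, 65), (0.098, 66), (0.097, 66), (0.096, 66), (0.095, 66), (0.094, 66), (0.093, 66), (0.092, 66), (0.091, 65), (0.09, 65), (0.089, 64), (0.088, 63), (0.087, 59), (0.086, 59), (0.085, 59), (0.084, 60), (0.083, 60), (0.082, 60), (0.081, 60), (0.08, 59), (0.079, 60), (0.078, 60), (0.077, 60), (0.076, 60), (0.075, 60), (0.074, 60), (0.073, 60), (0.072, 60), (0.071, 60), (0.07, 60), (0.069, 60), (0.068, 60), (0.067, 60), (0.066, 60), (0.065, 60), (0.064, 60), (0.063, 59), (0.062, 59), (0.061, 59), (0.06, 59), (0.059, 60), (0.058, 63), (0.057, 64), (0.056, 65), (0.055, 66), (0.054, 65), (0.053, 65), (0.052, 65), (
[... 788 characters left out ...]
 66), (-0.01, 65), (-0.011, 65), (-0.012, 65), (-0.013, 65), (-0.014, 64), (-0.015, 63), (-0.016, 62), (-0.017, 60), (-0.018, 59), (-0.019, 60), (-0.02, 60), (-0.021, 60), (-0.022, 60), (-0.023, 60), (-0.024, 60), (-0.025, 60), (-0.026, 60), (-0.027, 60), (-0.028, 60), (-0.029, 60), (-0.03, 60), (-0.031, 60), (-0.032, 60), (-0.033, 60), (-0.034, 60), (-0.035, 60), (-0.036, 60), (-0.037, 60), (-0.038, 60), (-0.039, 60), (-0.04, 60), (-0.041, 60), (-0.042, 59), (-0.043, 60), (-0.044, 60), (-0.045, 63), (-0.046, 64), (-0.047, 65), (-0.048, 65), (-0.049, 66), (-0.05, 65), (-0.051, 66), (-0.052, 65), (-0.053, 66), (-0.054, 65), (-0.055, 66), (-0.056, 66), (-0.057, 65), (-0.058, 66), (-0.059, 66)]
```

View pics/wrist14.png

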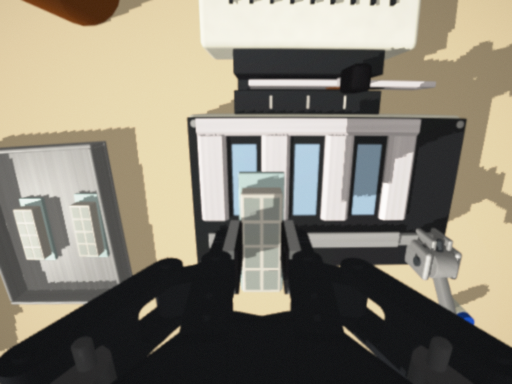

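step_arm(
  moves=[
    [0.85,1,1.4,0,0],
    [0.85,1,1.5,-1.5,0],
    [0.85,1,1.5,-3,0],
    [0.85,1,1.5,-4.5,0],
    [0.85,1,1.5,-5,0],
    [0.85,1,1.5,-5,0],
    [0.85,1,1.5,-5,0],
    [0.85,1,1.5,-5,0],
  ],
)

```text
t: 21.62
position: [0.5804, 0.073, 0.0961]
ee_rot: [3.138, -0.01, -0.003]
ft_force: [0.3, -0.4, -0.0]
grip_width: 0.0206
```

```bash
python3 - <<'E'
from rect import *
c=shoot("wrist","wrist15"); W=cloud(c,c["st"]);print({k:np.round(c["st"][k],4) for k in("t","position","ee_rot","grip_width","ft_force")})
print("held block",blobs(W,.095,.12,(.53,.66,0,.2)),"plate",blobs(W,.08,.12,(.53,.66,0,.2)))
E
```

```text
{'t': np.float64(21.6167), 'position': array([0.5804, 0.073 , 0.0961]), 'ee_rot': array([ 3.1377, -0.0096, -0.0033]), 'grip_width': np.float64(0.0206), 'ft_force': array([ 0.3364, -0.4193, -0.0233])}
held block [(0.579, 0.0735, 0.061, 0.034, 0.0)] plate [(0.58, 0.0739, 0.0759, 0.048, -2.3)]
```

View pics/wrist15.png

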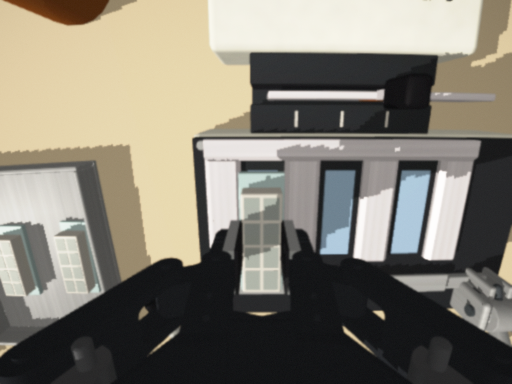

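step_arm(
  moves=[
    [0.85,-0.1,0,-0.5,0],
    [0.85,-0.1,0,-1,0],
    [0.85,-0.1,0,-1.5,0],
    [0.85,-0.1,0,-1.9,0],
    [0.85,-0.1,0,-2.2,0],
    [0.85,-0.1,0,-2.5,0],
    [0.85,-0.1,0,-2.5,0],
    [0.85,-0.1,0,-2.5,0],
  ],
)

```text
t: 22.33
position: [0.5794, 0.073, 0.0709]
ee_rot: [3.138, -0.009, -0.003]
ft_force: [-0.5, -0.6, 1.3]
grip_width: 0.0205
```

Seated height reached; release and check.

step_arm(
  moves=[
    [0.85,0,0,-0.1,0],
    [0.68,0,0,-0.1,0],
    [0.65,0,0,0,0],
    [0.65,0,0,0,0],
    [0.65,0,0,1,0],
    [0.65,0,0,3,0],
    [0.65,0,0,6,0],
    [0.65,-2,0,9,0],
  ],
)

```text
t: 23.0
position: [0.5614, 0.0728, 0.1622]
ee_rot: [3.136, -0.011, -0.004]
ft_force: [0.3, 1.5, 2.6]
grip_width: 0.0298
```

step_arm(
  moves=[
    [0.65,-2,-2,2,0],
    [0.65,-5,-5,4,0],
    [0.65,-7,-8,4,0],
    [0.65,-7,-8,4,0],
    [0.65,-7,-8,4,0],
    [0.65,-7,-8,4,0],
    [0.65,-7,-8,4,0],
    [0.65,-7,-8,4,0],
  ],
)

```text
t: 23.67
position: [0.4919, -0.0062, 0.2019]
ee_rot: [3.136, -0.011, -0.002]
ft_force: [-0.3, -0.0, -0.5]
grip_width: 0.0296
```

```bash
python3 - <<'E'
from rect import *
c=shoot("wrist","wrist16"); W=cloud(c,c["st"]);print({k:np.round(c["st"][k],4) for k in("t","position","ee_rot","grip_width","ft_force")})
print("block",blobs(W,.072,.085,(.53,.63,-.07,.12)))
m=(W[...,0]>.55)&(W[...,0]<.61)&(abs(W[...,1]-.073)<.009)&(W[...,2]>.07)
P=W[m]; A=np.c_[P[:,:2]-P[:,:2].mean(0),np.ones(len(P))]; print("tilt,z",np.linalg.lstsq(A,P[:,2],rcond=None)[0])
for n in("side","scene"):
    c=shoot(n,n+"16"); W=cloud(c)
    print(n,blobs(W,.009,.04,(.3,.6,-.4,-.1),minA=80))
E
```

```text
{'t': np.float64(23.6667), 'position': array([ 0.4919, -0.0062,  0.2019]), 'ee_rot': array([ 3.1361e+00, -1.0600e-02, -1.9000e-03]), 'grip_width': np.float64(0.0296), 'ft_force': array([-0.3024, -0.034 , -0.517 ])}
block [(0.5785, 0.074, 0.06, 0.023, 0.0)]
tilt,z [0.0016595  0.00903331 0.07820831]
side [(0.4008, -0.1825, 0.0202, 0.0188, 29.1), (0.5111, -0.2976, 0.0583, 0.0201, 59.3), (0.5475, -0.1165, 0.106, 0.0088, -1.8)]
scene [(0.405, -0.1763, 0.0193, 0.0129, -42.7), (0.5046, -0.3123, 0.0219, 0.0134, -70.0), (0.5265, -0.2722, 0.0176, 0.0139, 4.4)]
```

View pics/wrist16.png

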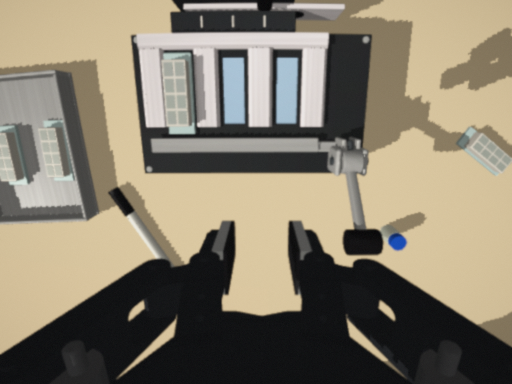

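step_arm(
  moves=[
    [0.6,0,-3.5,0,7],
    [0.6,0,-7,0,14],
    [0.6,0.5,-10.5,0,21],
    [0.6,1,-14,0,28],
    [0.6,1.5,-18,0,35],
    [0.6,2,-22,0,42],
    [0.6,2,-26,-1,49],
    [0.6,2,-28.8,-2,56],
  ],
)

```text
t: 24.48
position: [0.5128, -0.2884, 0.1843]
ee_rot: [3.134, -0.011, 0.888]
ft_force: [0.0, -0.2, 0.7]
grip_width: 0.0344
```

step_arm(
  moves=[
    [0.6,0,0,-3,1],
    [0.6,0,0,-6,1],
    [0.6,0,0,-9,1],
    [0.6,0,0,-11,1],
    [0.6,0,0,-12,1],
    [0.6,0,0,-12,1],
    [0.6,0,0,-12,1],
    [0.6,0,0,-12,1],
  ],
)

```text
t: 25.15
position: [0.5137, -0.2889, 0.0656]
ee_rot: [3.132, -0.011, 0.906]
ft_force: [-0.2, -0.0, 0.1]
grip_width: 0.0342
```

```bash
python3 - <<'E'
from rect import *
c=shoot("wrist","wrist17"); W=cloud(c,c["st"]);print({k:np.round(c["st"][k],4) for k in("t","position","ee_rot","grip_width","ft_force")})
print(blobs(W,.010,.024,(.42,.58,-.4,-.2)))
E
```

```text
{'t': np.float64(25.15), 'position': array([ 0.5137, -0.2889,  0.0656]), 'ee_rot': array([ 3.1325, -0.011 ,  0.9058]), 'grip_width': np.float64(0.0342), 'ft_force': array([-0.152 , -0.0412,  0.1233])}
[(0.5135, -0.2937, 0.0614, 0.0229, 56.8)]
```

View pics/wrist17.png

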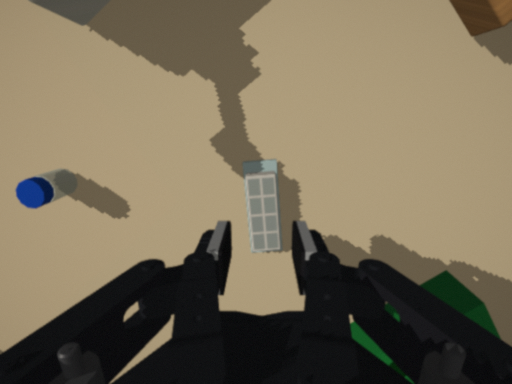

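step_arm(
  moves=[
    [0.63,0,-0.5,-1,5],
    [0.63,0,-0.5,-3,5],
    [0.63,0,-0.5,-4.5,5],
    [0.63,0,-0.5,-5.3,5],
    [0.63,0,-0.5,-5.6,5],
    [0.63,0,-0.5,-5.6,5],
    [0.85,0,-0.5,-5.6,5],
    [0.85,0,-0.5,-5.6,5],
  ],
)

```text
t: 25.87
position: [0.5146, -0.2943, 0.0111]
ee_rot: [3.13, -0.011, 0.993]
ft_force: [-0.1, 1.2, 0.1]
grip_width: 0.0204
```

step_arm(
  moves=[
    [0.85,0,0,0,0],
    [0.85,0,0,0,0],
    [0.85,0,0,0,0],
    [0.85,0,0,1,0],
    [0.85,0,0,4,0],
    [0.85,0,0,8,0],
    [0.85,0,0,12,0],
    [0.85,0,0,15,0],
  ],
)

```text
t: 26.53
position: [0.5149, -0.295, 0.1649]
ee_rot: [3.128, -0.012, 0.992]
ft_force: [0.9, 0.2, -0.5]
grip_width: 0.0206
```

step_arm(
  moves=[
    [0.85,0,2,4,-7],
    [0.85,0,5,4,-14],
    [0.85,1,8.5,4,-21],
    [0.85,2,12,4,-28],
    [0.85,3,16,4,-35],
    [0.85,4,20,4,-42],
    [0.85,5,24,4,-49],
    [0.85,6,28,4,-56],
  ],
)

```text
t: 27.2
position: [0.5729, -0.0217, 0.2059]
ee_rot: [3.128, -0.012, 0.028]
ft_force: [0.9, -0.3, -1.1]
grip_width: 0.0205
```

step_arm(
  moves=[
    [0.85,0.3,2,0,-1.6],
    [0.85,0.6,4.3,-2,-1.6],
    [0.85,0.6,4.3,-5,-1.6],
    [0.85,0.6,4.3,-8,-1.6],
    [0.85,0.6,4.3,-10,-1.6],
    [0.85,0.6,4.3,-11,-1.6],
    [0.85,0.6,4.3,-11,-1.6],
    [0.85,0.6,4.3,-11,-1.6],
  ],
)

```text
t: 27.87
position: [0.5792, 0.021, 0.0967]
ee_rot: [3.128, -0.013, -0.0]
ft_force: [0.7, -0.5, -0.0]
grip_width: 0.0207
```

```bash
python3 - <<'E'
from rect import *
c=shoot("wrist","wrist18"); W=cloud(c,c["st"]);print({k:np.round(c["st"][k],4) for k in("t","position","ee_rot","grip_width","ft_force")})
print("held block",blobs(W,.095,.12,(.53,.66,-.06,.1)),"plate",blobs(W,.08,.12,(.53,.66,-.06,.12)))
E
```

```text
{'t': np.float64(27.8667), 'position': array([0.5792, 0.021 , 0.0967]), 'ee_rot': array([ 3.1278e+00, -1.2900e-02, -5.0000e-04]), 'grip_width': np.float64(0.0207), 'ft_force': array([ 0.7051, -0.4862, -0.0229])}
held block [(0.579, 0.0215, 0.061, 0.034, 0.0)] plate [(0.5795, 0.025, 0.076, 0.041, 0.0)]
```

View pics/wrist18.png

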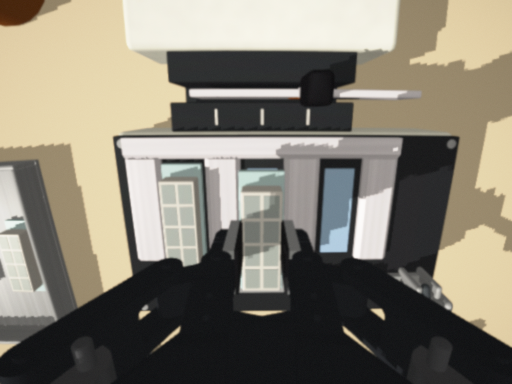

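step_arm(
  moves=[
    [0.85,0,0,-0.5,0],
    [0.85,0,0,-1,0],
    [0.85,0,0,-1.5,0],
    [0.85,0,0,-2,0],
    [0.85,0,0,-2.3,0],
    [0.85,0,0,-2.6,0],
    [0.85,0,0,-2.6,0],
    [0.85,0,0,-2.6,0],
  ],
)

```text
t: 28.58
position: [0.5798, 0.021, 0.0712]
ee_rot: [3.128, -0.014, -0.001]
ft_force: [0.3, -0.2, -0.7]
grip_width: 0.0206
```

step_arm(
  moves=[
    [0.85,0,0,-0.1,0],
    [0.68,0,0,-0.1,0],
    [0.65,0,0,0,0],
    [0.65,0,0,0,0],
    [0.65,0,0,1,0],
    [0.65,0,0,3,0],
    [0.65,0,0,6,0],
    [0.65,-2,0,9,0],
  ],
)

```text
t: 29.25
position: [0.5619, 0.0209, 0.1626]
ee_rot: [3.127, -0.016, -0.0]
ft_force: [0.6, 0.4, 1.0]
grip_width: 0.0298
```

step_arm(
  moves=[
    [0.5,-2,-2,2,0],
    [0.5,-5,-4,4,0],
    [0.5,-8,-5,4,0],
    [0.5,-8,-5,4,0],
    [0.5,-8,-5,4,0],
    [0.5,-8,-5,4,0],
    [0.5,-8,-5,4,0],
    [0.5,-8,-5,4,0],
  ],
)

```text
t: 29.92
position: [0.4825, -0.0286, 0.2023]
ee_rot: [3.126, -0.015, 0.001]
ft_force: [0.4, -0.1, -0.1]
grip_width: 0.0429
```

```bash
python3 - <<'E'
from rect import *
c=shoot("wrist","wrist19"); W=cloud(c,c["st"]);print({k:np.round(c["st"][k],4) for k in("t","position","ee_rot","grip_width","ft_force")})
print("block",blobs(W,.072,.085,(.53,.63,-.07,.12)))
for y0 in(.073,.021):
    m=(W[...,0]>.555)&(W[...,0]<.605)&(abs(W[...,1]-y0)<.009)&(W[...,2]>.07)
    P=W[m]; A=np.c_[P[:,:2]-P[:,:2].mean(0),np.ones(len(P))]; print("tilt,z",np.linalg.lstsq(A,P[:,2],rcond=None)[0])
m=(W[...,2]>.11)&(W[...,2]<.16)&(W[...,0]>.43)&(W[...,0]<.485)&(W[...,1]<-.07)&(W[...,1]>-.115); P=W[m]; print("tip",len(P),np.percentile(P,[2,50,98],axis=0).round(4).tolist())
c=shoot("scene","scene19"); shoot("side","side19")
E
```

```text
{'t': np.float64(29.9167), 'position': array([ 0.4825, -0.0286,  0.2023]), 'ee_rot': array([ 3.1259e+00, -1.5500e-02,  5.0000e-04]), 'grip_width': np.float64(0.0429), 'ft_force': array([ 0.3837, -0.0751, -0.0997])}
block [(0.5785, 0.074, 0.06, 0.023, 0.0), (0.5805, 0.022, 0.06, 0.023, 0.0)]
tilt,z [0.00180347 0.00655451 0.07829443]
tilt,z [0.00112307 0.00132847 0.0781833 ]
tip 1079 [[0.4488, -0.1035, 0.1155], [0.4636, -0.0906, 0.1412], [0.4832, -0.0773, 0.1465]]
```

View pics/wrist19.png

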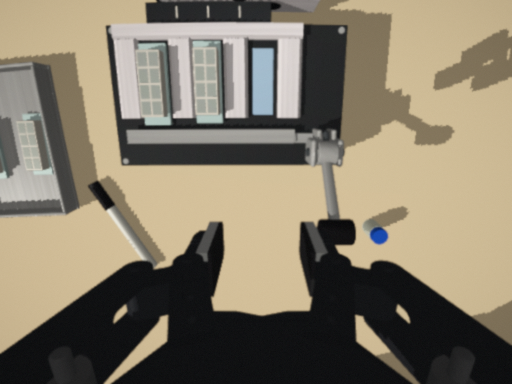

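View pics/scene19.png

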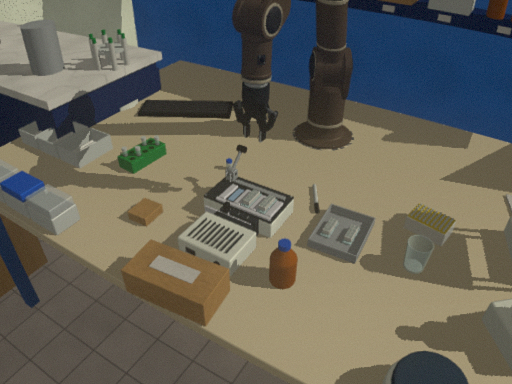

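step_arm(
  moves=[
    [0.45,-1,-2.5,0,0],
    [0.45,-2.5,-5,0,0],
    [0.45,-2.5,-6.2,-2,0],
    [0.45,-2.5,-6.2,-4,0],
    [0.45,-2.5,-6.2,-6,0],
    [0.45,-2.5,-6.2,-8,0],
    [0.45,-2.5,-6.2,-8.3,0],
    [0.45,-2.5,-6.2,-8.3,0],
  ],
)

```text
t: 30.73
position: [0.4563, -0.091, 0.1182]
ee_rot: [3.125, -0.012, -0.0]
ft_force: [0.9, 0.3, 0.2]
grip_width: 0.0472
```

step_arm(
  moves=[
    [0.8,0,0,0,0],
    [0.8,0,0,0,0],
    [0.8,0,0,0,0],
    [0.8,0,0,0,0],
    [0.8,0,0,0,0],
    [0.8,0,0,0,0],
    [0.8,0,0,0,0],
    [0.8,0,0,0,0],
  ],
)

```text
t: 31.4
position: [0.4569, -0.0919, 0.1191]
ee_rot: [3.125, -0.014, -0.001]
ft_force: [-2.1, -5.4, 5.0]
grip_width: 0.0269
```

step_arm(
  moves=[
    [0.8,0.9,0.1,0.8,0],
    [0.8,1.9,0.1,1.5,0],
    [0.8,2.9,0.1,2.1,0],
    [0.8,4.1,0.1,2.4,0],
    [0.8,5.2,0.1,2.6,0],
    [0.8,6.4,0.1,2.6,0],
    [0.8,7.6,0.1,2.5,0],
    [0.8,8.8,0.1,2.1,0],
  ],
)

```text
t: 32.07
position: [0.5444, -0.092, 0.1408]
ee_rot: [3.124, -0.012, -0.002]
ft_force: [-5.0, -4.5, 1.5]
grip_width: 0.0274
```

step_arm(
  moves=[
    [0.8,1.1,0.1,-0.5,0],
    [0.8,2.1,0.1,-1.2,0],
    [0.8,3,0.1,-2,0],
    [0.8,3.7,0.1,-2.9,0],
    [0.8,4.3,0.1,-3.9,0],
    [0.8,4.8,0.1,-5,0],
    [0.8,5,0.1,-5.9,0],
    [0.8,5,0.1,-5.9,0],
  ],
)

```text
t: 32.73
position: [0.5948, -0.0922, 0.0822]
ee_rot: [3.123, -0.013, -0.002]
ft_force: [-1.9, -3.3, 3.9]
grip_width: 0.0271
```

step_arm(
  moves=[
    [0.4,0,0,0,0],
    [0.4,0,0,0,0],
    [0.4,0,0,0,0],
    [0.4,0,0,0,0],
    [0.4,0,0,2,0],
    [0.4,0,0,5,0],
    [0.4,0,0,8,0],
    [0.4,0,0,11,0],
  ],
)

```text
t: 33.4
position: [0.5944, -0.0918, 0.1933]
ee_rot: [3.123, -0.012, -0.002]
ft_force: [1.4, -0.3, 0.6]
grip_width: 0.0511
```

step_arm(
  moves=[
    [0.4,-2,1,1,0],
    [0.4,-5,3,1,0],
    [0.4,-8,6,1,0],
    [0.4,-9,7,1,0],
    [0.4,-9,7,1,0],
    [0.4,-9,7,1,0],
    [0.4,-9,7,1,0],
    [0.4,-9,7,1,0],
  ],
)

```text
t: 34.07
position: [0.5051, -0.0226, 0.2034]
ee_rot: [3.123, -0.012, -0.003]
ft_force: [0.1, -0.7, 0.0]
grip_width: 0.0509
```

```bash
python3 - <<'E'
from rect import *
c=shoot("wrist","wrist20"); W=cloud(c,c["st"]);print({k:np.round(c["st"][k],4) for k in("t","position","ee_rot","grip_width","ft_force")})
print("block",blobs(W,.072,.085,(.53,.63,-.07,.12)))
print("bar",blobs(W,.067,.0705,(.5,.57,-.07,.14)))
for y0 in(.073,.021):
    m=(W[...,0]>.555)&(W[...,0]<.605)&(abs(W[...,1]-y0)<.009)&(W[...,2]>.07)
    P=W[m]; A=np.c_[P[:,:2]-P[:,:2].mean(0),np.ones(len(P))]; print("tilt,z",np.linalg.lstsq(A,P[:,2],rcond=None)[0])
print("lever",blobs(W,.085,.12,(.5,.64,-.14,-.05),minA=30))
m=(abs(W[...,0]-.5935)<.006)&(abs(W[...,1]+.09)<.01); print("tip top z",np.nanmax(W[m][:,2]))
print("tab",blobs(W,.085,.12,(.64,.7,-.06,.12),minA=30))
E
```

```text
{'t': np.float64(34.0667), 'position': array([ 0.5051, -0.0226,  0.2034]), 'ee_rot': array([ 3.1228e+00, -1.2500e-02, -3.1000e-03]), 'grip_width': np.float64(0.0509), 'ft_force': array([ 0.1169, -0.6889,  0.0422])}
block [(0.579, 0.074, 0.061, 0.023, 0.0), (0.5795, 0.022, 0.06, 0.023, 0.0)]
bar [(0.5495, 0.018, 0.175, 0.04, -90.0)]
tilt,z [0.00060066 0.00907457 0.07820119]
tilt,z [-0.00176857  0.00075315  0.07815179]
lever [(0.5535, -0.091, 0.1, 0.035, 0.0)]
tip top z 0.110751276924665
tab [(0.6585, -0.0085, 0.014, 0.014, -90.0)]
```

View pics/wrist20.png

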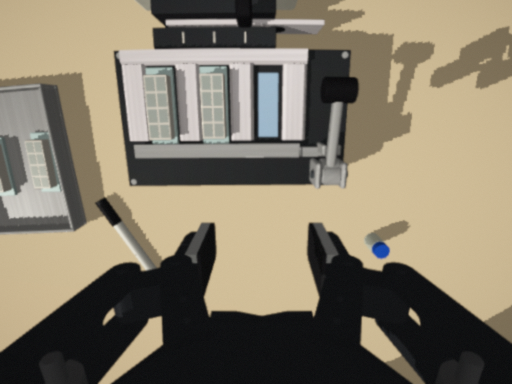

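step_arm(
  moves=[
    [0.6,2,1.5,-1,0],
    [0.6,3.5,2.5,-2,0],
    [0.6,3.5,3.5,-4,0],
    [0.6,3.5,5,-6,0],
    [0.6,3.5,5,-6,0],
    [0.6,3.5,5,-6,0],
    [0.6,3.5,5,-6,0],
    [0.6,3.5,5,-6,0],
  ],
)

```text
t: 34.78
position: [0.5409, 0.0258, 0.1446]
ee_rot: [3.122, -0.014, -0.005]
ft_force: [-0.7, -0.7, -0.1]
grip_width: 0.0342
```

```bash
python3 - <<'E'
from rect import *
c=shoot("wrist","wrist21"); W=cloud(c,c["st"]);print({k:np.round(c["st"][k],4) for k in("t","position","ee_rot","grip_width","ft_force")})
print("block",blobs(W,.072,.085,(.53,.63,-.07,.12)))
print("tab",blobs(W,.085,.12,(.64,.7,-.06,.12),minA=30))
for y0 in(.073,.021,-.031):
    m=(abs(W[...,1]-y0)<.009)&(W[...,0]>.5)&(W[...,0]<.64); P=W[m]; b=((P[:,0]-.5)/.001).astype(int)
    print(y0,[(500+k,int(round(1000*np.median(P[b==k,2])))) for k in range(20,135) if (b==k).any() and (k<50 or k>108)])
im=c["pixels"]; cv2.imwrite("pics/w21z.png",cv2.resize(im[90:290,120:420],None,fx=2.6,fy=2.6,interpolation=cv2.INTER_CUBIC))
E
```

```text
{'t': np.float64(34.7833), 'position': array([0.5409, 0.0258, 0.1446]), 'ee_rot': array([ 3.1225, -0.0141, -0.0053]), 'grip_width': np.float64(0.0342), 'ft_force': array([-0.7376, -0.6541, -0.1072])}
block [(0.579, 0.074, 0.059, 0.023, 0.0), (0.5795, 0.0215, 0.058, 0.022, 0.0)]
tab [(0.6605, -0.009, 0.018, 0.015, 0.0)]
0.073 [(520, 60), (521, 60), (522, 60), (523, 60), (524, 60), (525, 60), (526, 60), (527, 60), (528, 206), (529, 215), (530, 213), (531, 209), (532, 212), (533, 207), (534, 206), (535, 204), (536, 216), (537, 202), (538, 216), (539, 202), (540, 215), (541, 217), (542, 217), (543, 219), (544, 219), (545, 232), (546, 232), (547, 228), (548, 226), (549, 225), (609, 65), (610, 65), (611, 65), (612, 65), (613, 65), (614, 65), (615, 65), (616, 65), (617, 60), (618, 60), (619, 61), (620, 64), (621, 65), (622, 66), (623, 66), (624, 66), (625, 66), (626, 66), (627, 66), (628, 66), (629, 66), (630, 66), (631, 66), (632, 66), (633, 65), (634, 59)]
0.021 [(520, 60), (521, 60), (522, 60), (523, 60), (524, 60), (525, 60), (526, 60), (527, 61), (530, 68), (531, 68), (532, 69), (533, 
[... 341 characters left out ...]
66), (627, 66), (628, 66), (629, 66), (630, 66), (631, 66), (632, 66), (633, 60), (634, 59)]
-0.031 [(520, 59), (521, 60), (522, 60), (523, 60), (524, 60), (525, 60), (526, 60), (527, 60), (530, 68), (531, 68), (532, 68), (533, 201), (534, 69), (535, 68), (536, 68), (537, 68), (538, 68), (539, 68), (540, 68), (541, 68), (542, 67), (543, 67), (544, 68), (545, 238), (546, 238), (547, 238), (548, 238), (549, 239), (609, 60), (610, 60), (611, 60), (612, 60), (613, 60), (614, 60), (615, 60), (616, 60), (617, 60), (618, 60), (619, 60), (620, 64), (621, 65), (622, 66), (623, 66), (624, 65), (625, 66), (626, 66), (627, 66), (628, 66), (629, 65), (630, 66), (631, 66), (632, 65), (633, 60), (634, 59)]
```

View pics/w21z.png

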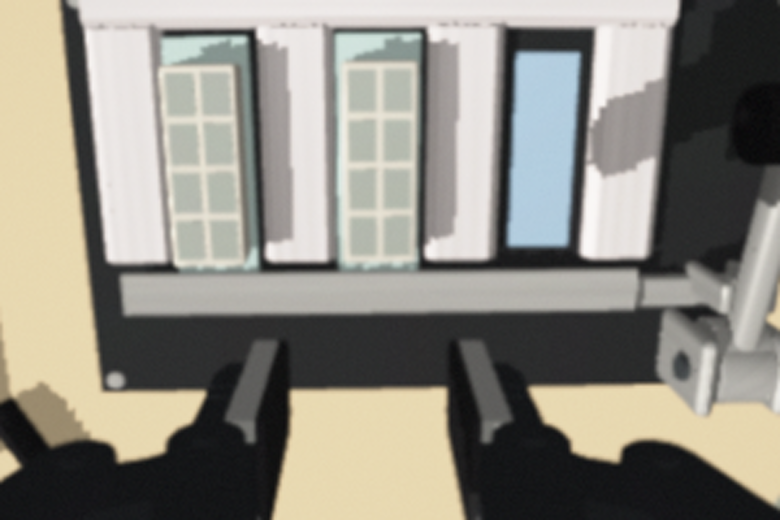

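```bash
python3 - <<'E'
from rect import *
for f in ("wrist3","wrist7","wrist21"):
    d=dict(np.load("pics/"+f+".npz")); st={"position":d["pos"],"ee_rot":d["rot"]}; W=cloud(d,st)
    for y0 in(.073,.021):
        m=(abs(W[...,1]-y0)<.009)&(W[...,0]>.5)&(W[...,0]<.64); P=W[m]; b=((P[:,0]-.5)/.001).astype(int)
        print(f,y0,[(500+k,int(round(1000*np.median(P[b==k,2])))) for k in range(28,135) if (b==k).any() and (k<52 or k>108)])
E
```

```text
wrist3 0.073 [(528, 61), (530, 68), (531, 68), (532, 68), (533, 68), (534, 69), (535, 68), (536, 69), (537, 69), (538, 68), (539, 69), (540, 68), (541, 68), (542, 69), (543, 65), (544, 65), (545, 65), (546, 65), (547, 65), (550, 77), (551, 78), (609, 78), (610, 78), (611, 66), (612, 65), (613, 65), (614, 65), (615, 65), (616, 65), (617, 65), (618, 65), (619, 64), (620, 63), (621, 64), (622, 66), (623, 66), (624, 66), (625, 66), (626, 66), (627, 66), (628, 66), (629, 66), (630, 66), (631, 66), (632, 66), (633, 66), (634, 59)]
wrist3 0.021 [(530, 68), (531, 68), (532, 68), (533, 68), (534, 68), (535, 69), (536, 68), (537, 68), (538, 68), (539, 68), (540, 69), (541, 69), (542, 68), (543, 68), (544, 65), (545, 65), (546, 65), (547, 65), (548, 65), (551, 77), (609, 329), (610, 329), (611, 328), (612, 329), (613, 329), (614, 329), (615, 330), (616, 330), (617, 331), (618, 330), (619, 328), (620, 321), (621, 318), (622, 317), (623, 318), (624, 319), (625, 320), (626, 319), (627, 319), (628, 320), (629, 321), (630, 319), (631, 318), (632, 318), (633, 324), (634, 330)]
wrist7 0.073 [(528, 68)
[... 1274 characters left out ...]
, (618, 60), (619, 61), (620, 64), (621, 65), (622, 66), (623, 66), (624, 66), (625, 66), (626, 66), (627, 66), (628, 66), (629, 66), (630, 66), (631, 66), (632, 66), (633, 65), (634, 59)]
wrist21 0.021 [(530, 68), (531, 68), (532, 69), (533, 68), (534, 68), (535, 68), (536, 68), (537, 69), (538, 69), (539, 69), (540, 68), (541, 69), (542, 68), (543, 68), (544, 65), (545, 65), (546, 65), (550, 219), (551, 231), (609, 65), (610, 65), (611, 65), (612, 65), (613, 65), (614, 65), (615, 65), (616, 65), (617, 65), (618, 60), (619, 63), (620, 64), (621, 65), (622, 66), (623, 66), (624, 66), (625, 66), (626, 66), (627, 66), (628, 66), (629, 66), (630, 66), (631, 66), (632, 66), (633, 60), (634, 59)]
```

step_arm(
  moves=[
    [0.6,0,1,-1,0],
    [0.6,0,2,-2,0],
    [0.6,0,2.2,-3,0],
    [0.6,0,2.2,-4.2,0],
    [0.6,0,2.2,-4.2,0],
    [0.6,0,2.2,-4.2,0],
    [0.6,0,2.2,-4.2,0],
    [0.6,0,2.2,-4.2,0],
  ],
)

```text
t: 35.5
position: [0.5412, 0.0477, 0.1029]
ee_rot: [3.123, -0.015, -0.006]
ft_force: [0.9, 1.0, -1.1]
grip_width: 0.0341
```

```bash
python3 - <<'E'
from rect import *
c=shoot("wrist","wrist22"); W=cloud(c,c["st"]);print({k:np.round(c["st"][k],4) for k in("t","position","ee_rot","grip_width","ft_force")})
for y0 in(.077,.069,.025,.017):
    m=(abs(W[...,1]-y0)<.004)&(W[...,0]>.5)&(W[...,0]<.64); P=W[m]; b=((P[:,0]-.5)/.0005).astype(int)
    print(y0,[(500+k/2,int(round(1000*np.median(P[b==k,2])))) for k in range(56,250) if (b==k).any() and (k<100 or k>225)])
im=c["pixels"]; cv2.imwrite("pics/w22z.png",cv2.resize(im[90:290,120:420],None,fx=2.6,fy=2.6,interpolation=cv2.INTER_CUBIC))
E
```

```text
{'t': np.float64(35.5), 'position': array([0.5412, 0.0477, 0.1029]), 'ee_rot': array([ 3.1227, -0.0147, -0.0058]), 'grip_width': np.float64(0.0341), 'ft_force': array([ 0.899 ,  1.0093, -1.1225])}
0.077 [(533.0, 68), (533.5, 68), (534.5, 68), (535.0, 68), (535.5, 69), (536.0, 69), (536.5, 68), (537.0, 68), (537.5, 68), (538.0, 69), (538.5, 68), (539.0, 69), (539.5, 68), (540.0, 68), (540.5, 69), (541.0, 68), (541.5, 69), (542.0, 69), (542.5, 68), (543.0, 67), (543.5, 67), (544.0, 65), (544.5, 65), (547.0, 158), (548.0, 154), (548.5, 156), (549.0, 128), (549.5, 121), (613.0, 65), (613.5, 65), (614.0, 65), (615.0, 65), (615.5, 65), (616.0, 65), (616.5, 64), (617.0, 60), (617.5, 60), (618.0, 60), (618.5, 60), (619.0, 63), (619.5, 64), (620.0, 63), (620.5, 64), (621.0, 64), (621.5, 65), (622.0, 65), (622.5, 66), (623.0, 67), (623.5, 65), (624.0, 66), (624.5, 66)]
0.069 [(530.5, 68), (531.0, 139), (531.5, 112), (532.0, 134), (532.5, 130), (533.0, 123), (533.5, 134), (534.0, 124), (534.5, 128), (535.0, 121), (535.5, 126), (536.0, 129), (536.5, 121), (537.0, 137), (537.5, 128), (538.0, 128)
[... 1421 characters left out ...]
5.0, 158), (535.5, 159), (536.0, 159), (536.5, 158), (537.0, 159), (537.5, 158), (538.0, 158), (538.5, 158), (539.0, 113), (539.5, 68), (540.0, 159), (540.5, 157), (541.0, 158), (541.5, 158), (542.0, 158), (542.5, 158), (543.0, 158), (543.5, 69), (544.0, 158), (544.5, 158), (545.0, 158), (545.5, 158), (546.0, 158), (546.5, 159), (547.0, 159), (547.5, 158), (548.0, 153), (548.5, 153), (549.0, 149), (549.5, 125), (613.5, 65), (614.0, 65), (614.5, 65), (615.0, 64), (615.5, 66), (616.0, 65), (616.5, 65), (617.0, 65), (618.0, 60), (618.5, 59), (619.0, 60), (619.5, 64), (620.0, 64), (620.5, 64), (621.0, 66), (621.5, 65), (622.0, 65), (622.5, 65), (623.0, 66), (623.5, 65), (624.0, 66), (624.5, 65)]
```

View pics/w22z.png

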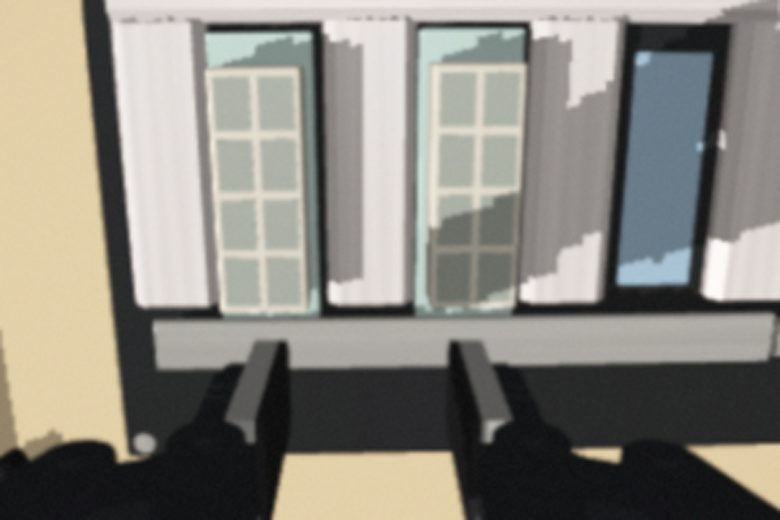

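step_arm(
  moves=[
    [0.6,0,0,3,0],
    [0.6,3,-1,4,0],
    [0.6,6,-3,4,0],
    [0.6,9,-5,4,0],
    [0.6,12,-5.7,4,0],
    [0.6,12,-5.7,3,0],
    [0.6,12,-5.7,2,0],
    [0.6,12,-5.7,2,0],
  ],
)

```text
t: 36.22
position: [0.6593, -0.009, 0.1205]
ee_rot: [3.123, -0.011, -0.006]
ft_force: [-1.5, 0.5, -0.5]
grip_width: 0.0342
```

```bash
python3 - <<'E'
from rect import *
c=shoot("wrist","wrist23"); W=cloud(c,c["st"]);print({k:np.round(c["st"][k],4) for k in("t","position","ee_rot","grip_width","ft_force")})
print("tab",blobs(W,.085,.1,(.64,.7,-.06,.12),minA=30))
E
```

```text
{'t': np.float64(36.2167), 'position': array([ 0.6593, -0.009 ,  0.1205]), 'ee_rot': array([ 3.1228, -0.0108, -0.0059]), 'grip_width': np.float64(0.0342), 'ft_force': array([-1.5103,  0.5237, -0.496 ])}
tab [(0.662, -0.0095, 0.017, 0.014, 0.0)]
```

View pics/wrist23.png

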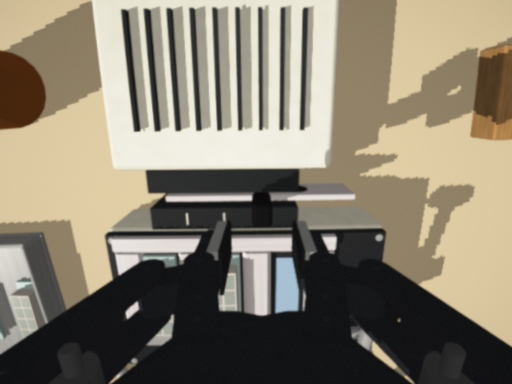

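step_arm(
  moves=[
    [0.6,0.2,0,-1.5,0],
    [0.6,0.2,0,-3,0],
    [0.6,0.2,0,-4.5,0],
    [0.6,0.2,0,-5,0],
    [0.6,0.2,0,-5,0],
    [0.9,0.2,0,-5,0],
    [0.9,0.2,0,-5,0],
    [0.9,0.2,0,-5,0],
  ],
)

```text
t: 36.93
position: [0.6617, -0.0088, 0.0725]
ee_rot: [3.123, -0.013, -0.006]
ft_force: [-1.0, -0.5, 1.1]
grip_width: 0.0129
```

step_arm(
  moves=[
    [0.9,0,0,0,0],
    [0.9,0,0,0,0],
    [0.9,0,0.5,0,0],
    [0.9,0,1,0,0],
    [0.9,0,1.5,0,0],
    [0.9,0,2,0,0],
    [0.9,0,2.5,0,0],
    [0.9,0,3,0,0],
  ],
)

```text
t: 37.6
position: [0.6616, 0.0225, 0.0725]
ee_rot: [3.124, -0.012, -0.005]
ft_force: [0.4, -3.8, -3.7]
grip_width: 0.0133
```

step_arm(
  moves=[
    [0.9,0,-0.1,0,0],
    [0.9,0,-0.1,0,0],
    [0.9,0,-0.1,0,0],
    [0.6,0,-0.1,0,0],
    [0.6,0,-0.1,0,0],
    [0.6,0,-0.1,1,0],
    [0.6,0,-0.1,3,0],
    [0.6,0,-0.1,6,0],
  ],
)

```text
t: 38.27
position: [0.6602, 0.0214, 0.1317]
ee_rot: [3.123, -0.009, -0.005]
ft_force: [-0.7, -0.2, 0.2]
grip_width: 0.0342
```

step_arm(
  moves=[
    [0.5,-4,0,6,0],
    [0.5,-8,-1,8,0],
    [0.5,-12,-3,8,0],
    [0.5,-15,-4,8,0],
    [0.5,-15,-4,8,0],
    [0.5,-15,-4,8,0],
    [0.5,-15,-4,8,0],
    [0.5,-15,-4,8,0],
  ],
)

```text
t: 38.93
position: [0.5113, -0.0181, 0.2126]
ee_rot: [3.124, -0.011, -0.004]
ft_force: [0.2, 0.4, 0.7]
grip_width: 0.0432
```

```bash
python3 - <<'E'
from rect import *
c=shoot("wrist","wrist24"); W=cloud(c,c["st"]);print({k:np.round(c["st"][k],4) for k in("t","position","ee_rot","grip_width","ft_force")})
print("block",blobs(W,.072,.085,(.53,.63,-.07,.12)))
print("tab",blobs(W,.085,.12,(.64,.7,-.06,.12),minA=30))
m=(abs(W[...,0]-.5935)<.006)&(abs(W[...,1]+.09)<.01); print("tip top z",np.nanmax(W[m][:,2]))
shoot("scene","scene24"); shoot("side","side24")
E
```

```text
{'t': np.float64(38.9333), 'position': array([ 0.5113, -0.0181,  0.2126]), 'ee_rot': array([ 3.1239, -0.0108, -0.0043]), 'grip_width': np.float64(0.0432), 'ft_force': array([0.1567, 0.4478, 0.7326])}
block [(0.5795, 0.022, 0.06, 0.023, 0.0), (0.579, 0.074, 0.059, 0.023, 0.0)]
tab [(0.6605, 0.0215, 0.018, 0.014, 0.0)]
tip top z 0.11045078953571336
```

View pics/wrist24.png

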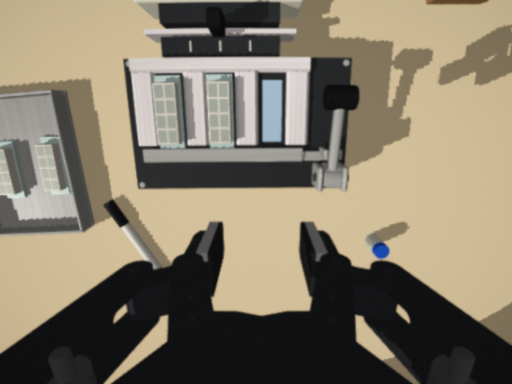

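View pics/scene24.png

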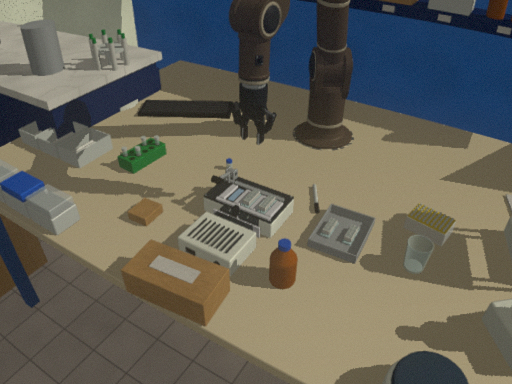

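View pics/side24.png

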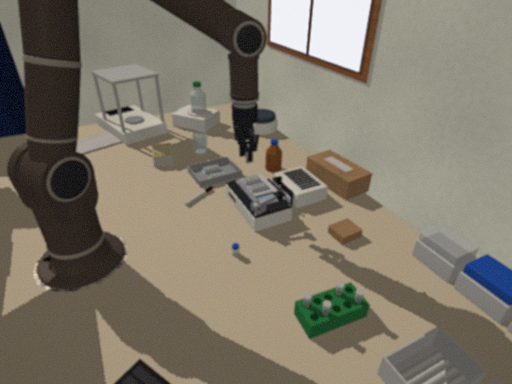

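```bash
python3 -c "
from station import workorder,r
print(workorder.sign_off(), r.state()['t'])"
```

```text
the job is handed in; nothing more can be done
the job is handed in; nothing more can be done
```

The slides are changed over, the lever is snapped shut and the shutter is on its middle stop. I handed the job in at about 39 s of the 208 s allowed.

- **Spent slides:** I opened the lever and lifted both spent slides, from the left and middle pockets, into the steel tray. The arm came down about 8 mm to the side on the second one, but it still lies clear of the tray walls.
- **Fresh slides:** I found only two, and they sit in the left and middle pockets; the right pocket stays empty. The top of each is at 78 mm with less than 1° of tilt, so both are flat.
- **Lever and bar:** The grip on the lever measures about 111 mm at its highest point, where a closed lever should put it. The clamp bar is back within about 1 mm of where it was when first closed.
- **Shutter:** I moved it only after the lever was shut. Its tab went from y = −9 mm to +21.5 mm, which is the 30 mm to the middle stop.
- **Other things on the bench:** The last pictures show nothing else disturbed.

**One check disagreed:** the closing bar did not push the slides fully back to the rear wall. By the depth images they sit about 1 mm (middle) and 2 mm (left) short of it. They are still under the bar's lip by an estimated 3–4 mm, so I left them as they were.

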